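# Clear the jewellery bench: empty the bead pan, tray the display stands all one way

## Robot

A 6-joint arm with a two-finger parallel gripper is mounted at the origin on the work surface. World frame = base frame: x ahead of the robot, y to its left, z up, the work surface at z = 0. Lengths are in m, angles in degrees, forces in N, time in s.
With the tool pointing down it reaches from about 0.4 to 0.825 m from the base axis. Payload 7 kg.
Tool frame: the origin (TCP) lies at the very end of the fingers, on their centre line; the grasp point (between the pads) lies r.grip_depth behind it (r.grip_depth is the distance from the TCP to the grasp point, in m); z points along the fingers, y is the direction in which the jaws open and shut (so a half turn about z gives the same grasp; the last joint's range is limited). The gripper opens to 88 mm and grips with 3 to 60 N. Pads are 19 mm wide; open, the fingers measure 130 mm over their backs; the gripper's body (78 mm by 193 mm) begins 47 mm behind the grasp point.
Start: joints at [-59.868, 20.546, 0.682, 0, -70.136, -16.507], TCP at [0.159, -0.656, 0.227] pointing down, gripper open.
Joint ranges: [-176.03, 176.03], [-82.01, 121.73], [-58.28, 71.71], [-173.87, 95.51], [-174.79, -0.11], [-173.66, 173.66]. Speed limits (degrees/s): [136.94, 136.94, 172.46, 180, 180, 180].

## Interface

Orientations are given as [roll, pitch, yaw] about the fixed x, y, z axes, in that order (R = Rz(yaw) Ry(pitch) Rx(roll)).
In Python, from plant import r gives the robot as it stands. The module is installed in compiled form; this text tells all that it offers.
- The arm moves only by the tool step_arm, never from a script. Its argument "increments" is a list of rows, each a list of 3 entries, a list of its own where there are three numbers: the shift along the tool's x, y, z in m, then the turn, a rotation vector about the tool's x, y, z in rad, then the closure, from 0 (fully open) to 1 (shut). In form: [[[x, y, z], [wx, wy, wz], grip], ...]. A call has 1 to 10 rows; each row is the pose to reach, as a shift and turn from the pose commanded when the call began, along the tool's axes at that moment; what a row does not reach only later rows make up. A row lasts 1/10 s, in which the tool goes at most 50 mm and 8.59 degrees, less where a joint would pass 70% of its speed; a pose out of reach is approached as far as the arm can. A call with a gripper value outside its range is refused whole. The fingers move at their own pace and stop on an object; "force" is the grip in N (left out, the last holds). Time passes only in rows, so rows that repeat a pose let the fingers close. It gives the time, the measured TCP pose, the force and the opening at its end, in the units of the state.
- r.get_state(): the state, without advancing time (a new reading comes with each control period).
- r.capture(name): name is "side" or "top"; returns a dict with "color" (480x640x3 uint8, red, green, blue), "intrinsics" (3x3 intrinsics, pixels), "rvec" (rotation vector, rad) and "tvec" (3), from world to camera coordinates, as OpenCV has them. Camera axes: x right, y down, z forward; pixel columns grow to the right and rows downward; lengths in m; the calibration is good to about 2 mm. A picture is of the moment at which its call begins. There is no depth.
- r.close_job(): hands the job in, once; it reports no verdict.
The state is a dict: "time_s": time; "joints": joint angles; "qd": joint speeds; "joint_torque": joint torques, N m; "tcp_pos": TCP position; "eef_rot": TCP orientation; "contact_force": force on the tool from outside, world axes, zero at the start; "moment": the same for the moment, N m; "gripper_width": finger opening in m.
Only numpy, scipy, OpenCV 4.12 (cv2) and the standard library are available. Lean on these libraries where they do the work, as an engineer would, in place of code of your own. Each camera call takes 0.05 s, during which the arm holds its last target.

## Task

Take the lid off the blue bin, tip all the leftover beads into it from the scoop pan, set the emptied pan back on its round cork mat and put the lid back on the bin, properly seated. Lay all the display stands in the green tray, one to a bay, flat on the floor of the bay, every brass tab pointing out over the tray's white front edge. Do not knock over or shove away the cord spool or the jar.

Things in the scene. Friction and masses are not known exactly. Their poses are not given: they have to be found in the camera images.
- tray: Green sorting tray, fixed, 88 (its x) x 302 (its y) mm, long side roughly along world x. Floor 5 mm thick. Five bays, each 76 (x) x 54 (y) mm inside, centred at x = 0, y = -118, -59, 0, 59, 118 mm. Back (+x), side and 5 mm dividing walls rise 21 mm above the bench; the white front edge (-x side) only 9 mm, so a stand's tab can hang out over it. Origin: underside centre, z up.
- stand1: Display stand, 84 mm long, about 120 g: dark wood base 66 (x) x 42 (y) x 14 mm, its centre at x = -9 mm; on it, also centred at x = -9, a white upright fin 44 (x) x 12 (y) mm, height 14 to 54 mm: grip here. A brass tab sticks out of the base's +x end. Origin: underside, middle of the 84 mm length, z up. None if absent.
- tab1 (a point): Outer end of stand 1's brass tab, 42 mm along the stand's +x, 11 mm up. The tab is 22 mm wide, x 24 to 42 mm, height 8 to 14 mm. None if absent.
- stand2: Display stand, 84 mm long, about 120 g: dark wood base 66 (x) x 42 (y) x 14 mm, its centre at x = -9 mm; on it, also centred at x = -9, a white upright fin 44 (x) x 12 (y) mm, height 14 to 54 mm: grip here. A brass tab sticks out of the base's +x end. Origin: underside, middle of the 84 mm length, z up. None if absent.
- tab2 (a point): Outer end of stand 2's brass tab, 42 mm along the stand's +x, 11 mm up. The tab is 22 mm wide, x 24 to 42 mm, height 8 to 14 mm. None if absent.
- stand3: Display stand, 84 mm long, about 120 g: dark wood base 66 (x) x 42 (y) x 14 mm, its centre at x = -9 mm; on it, also centred at x = -9, a white upright fin 44 (x) x 12 (y) mm, height 14 to 54 mm: grip here. A brass tab sticks out of the base's +x end. Origin: underside, middle of the 84 mm length, z up. None if absent.
- tab3 (a point): Outer end of stand 3's brass tab, 42 mm along the stand's +x, 11 mm up. The tab is 22 mm wide, x 24 to 42 mm, height 8 to 14 mm. None if absent.
- stand4: Display stand, 84 mm long, about 120 g: dark wood base 66 (x) x 42 (y) x 14 mm, its centre at x = -9 mm; on it, also centred at x = -9, a white upright fin 44 (x) x 12 (y) mm, height 14 to 54 mm: grip here. A brass tab sticks out of the base's +x end. Origin: underside, middle of the 84 mm length, z up. None if absent.
- tab4 (a point): Outer end of stand 4's brass tab, 42 mm along the stand's +x, 11 mm up. The tab is 22 mm wide, x 24 to 42 mm, height 8 to 14 mm. None if absent.
- stand5: Display stand, 84 mm long, about 120 g: dark wood base 66 (x) x 42 (y) x 14 mm, its centre at x = -9 mm; on it, also centred at x = -9, a white upright fin 44 (x) x 12 (y) mm, height 14 to 54 mm: grip here. A brass tab sticks out of the base's +x end. Origin: underside, middle of the 84 mm length, z up. None if absent.
- tab5 (a point): Outer end of stand 5's brass tab, 42 mm along the stand's +x, 11 mm up. The tab is 22 mm wide, x 24 to 42 mm, height 8 to 14 mm. None if absent.
- pan: Aluminium scoop pan, about 220 g, 84 mm wide (y), x -57 to +59 mm, walls 34 mm high, floor 4 mm thick. No wall at the front (+x) but a ramp from x = 24 mm rising 25 degrees to the lip: beads roll out when the front is dipped well past 25 degrees (43 empties it). Origin: underside, middle of the pan, z up.
- handle (a point): Grip point on the pan's red handle, an upright plate behind the pan, 12 mm thick (y), x -57 to -111 mm, height 16 to 56 mm; the point is at x = -88 mm, 42 mm above the pan's underside. Axes as the pan's.
- lip (a point): Middle of the pan's pouring lip, at x = 59 mm, 18 mm above the underside.
- bead1_center (a point): Centre of round ceramic bead 1, 24 mm diameter, 18 g; at the start in the pan. May be absent (None).
- bead2_center (a point): Centre of round ceramic bead 2, 24 mm diameter, 18 g; at the start in the pan. May be absent (None).
- bead3_center (a point): Centre of round ceramic bead 3, 24 mm diameter, 18 g; at the start in the pan. May be absent (None).
- bead4_center (a point): Centre of round ceramic bead 4, 24 mm diameter, 18 g; at the start in the pan. May be absent (None).
- bead5_center (a point): Centre of round ceramic bead 5, 24 mm diameter, 18 g; at the start in the pan. May be absent (None).
- bin: Blue round open-topped bead bin, fixed, 150 mm outside diameter, 70 mm high, wall 4 mm, floor 5 mm; covered by its lid at the start. Origin: centre of the underside, z up.
- lid: White loose lid of the bin, 150 g: disc 158 mm diameter, 6 mm thick, over a 128 mm boss 6 mm deep that drops loosely into the bin's mouth; black knob on top, 30 mm diameter, 12 to 45 mm above the origin. Origin: underside of the boss; 64 mm above the bin's origin when the lid is on. The bench 180 mm from the bin, in world direction (+0.175, +0.05) m, is bare: room for the lid.
- mat: Round cork mat, fixed, 190 mm diameter, 3 mm thick, on which the pan stands at the start. Origin: centre of the underside.
- spool: Bystander: upright cord spool with wooden ends, 52 mm diameter, 50 mm high, among the stands. Origin: underside centre.
- jar: Bystander: amber glass jar, 52 mm diameter, 80 mm high, beyond the mat. Origin: underside centre.
Things that resemble listed ones, but are neither listed nor needed, are in the scene too. What is shaped like the stand4 but pink, purple or red is not meant.

How it is judged (in metres and radians):
On the way, in this order (a step that is already met when the one before it is completed fails the run):
1. the pan's lip is over the bin, pan raised and its front dipped (horizontal distance between lip and bin below 0.13 m and height (world z) of lip above 0.06 m and angle between pan's own z axis and vertical above 0.3 rad), for 0.05 s.
2. every bead is in the bin (horizontal distance between each of bead1_center, bead2_center, bead3_center, bead4_center, bead5_center and bin below 0.072 m and z of each of bead1_center, bead2_center, bead3_center, bead4_center, bead5_center in the frame of bin below 0.064 m), for 0.2 s.
At the end, for the whole second after the job is handed in: Every bead is in the bin; its lid is on, level, within 12 mm of centre; the pan stands level on the mat within 40 mm of its centre; every stand lies flat (within 4 degrees) on a bay's floor (within 3 mm), its tab over the white front edge; all at rest (all of step 2 and horizontal distance between pan and mat below 0.04 m and height (world z) of pan below 0.009 m and angle between pan's own z axis and vertical below 0.08 rad and linear speed of each of pan, lid, stand1, stand2, stand3, stand4, stand5 below 0.03 m/s and horizontal distance between lid and bin below 0.012 m and z of lid in the frame of bin between 0.06 and 0.068 m and angle between lid's own z axis and vertical below 0.05 rad and x of stand1 in the frame of tray between -0.02 and 0.002 m and y of stand1 in the frame of tray between -0.148 and 0.148 m and z of stand1 in the frame of tray between 0.002 and 0.008 m and x of each of tab1, tab2, tab3, tab4, tab5 in the frame of tray below -0.038 m and angle between each of stand1, stand2, stand3, stand4, stand5's own z axis and vertical below 0.07 rad and x of stand2 in the frame of tray between -0.02 and 0.002 m and y of stand2 in the frame of tray between -0.148 and 0.148 m and z of stand2 in the frame of tray between 0.002 and 0.008 m and x of stand3 in the frame of tray between -0.02 and 0.002 m and y of stand3 in the frame of tray between -0.148 and 0.148 m and z of stand3 in the frame of tray between 0.002 and 0.008 m and x of stand4 in the frame of tray between -0.02 and 0.002 m and y of stand4 in the frame of tray between -0.148 and 0.148 m and z of stand4 in the frame of tray between 0.002 and 0.008 m and x of stand5 in the frame of tray between -0.02 and 0.002 m and y of stand5 in the frame of tray between -0.148 and 0.148 m and z of stand5 in the frame of tray between 0.002 and 0.008 m); the robot touches nothing.
It fails at once if the spool is knocked over or shoved more than 80 mm (angle between spool's own z axis and vertical above 0.6 rad or distance of spool from where it was at the start of the episode above 0.08 m).
It fails at once if the jar is knocked over or shoved more than 80 mm (angle between jar's own z axis and vertical above 0.6 rad or distance of jar from where it was at the start of the episode above 0.08 m).
Of stand1, stand2, stand3, stand4, stand5 only 3 to 5 are there at a start; the rules pass over those that are not, and their reading is None.
Of bead1, bead2, bead3, bead4, bead5 only 3 to 5 are there at a start; the rules pass over those that are not, and their reading is None.
At some moment in a run one of stand1, stand2, stand3, stand4, stand5 may be knocked a few centimetres aside while the robot is not near it.
It also fails if it takes over 210 s, if anything falls off the work surface, if the arm or the gripper's body presses on something with over 40 N, if the wrist force passes 120 N, or if a joint passes its speed limit or range.

## Working session

There is one attempt and no reset: what is moved stays moved. The work goes in short steps, Python scripts to look and compute and a tool call to move; the robot and the scene stay as the last step left them, time stands still between calls to the robot, and variables do not carry over. Pictures are saved under pics/ and viewed, and the job is handed in when it is done.

Besides the shell and the picture viewer there is one more tool, called after ">>>" as name(argument=value, ...), one argument or row to a line, values as JSON. step_arm: Moves the arm, as the interface text tells. Its arguments: {"type":"object","properties":{"increments":{"type":"array","items":{"type":"array"}},"force":{"type":"number"}},"required":["increments"]}

```bash
mkdir -p pics; ls; cat > h.py <<'E'
import numpy as np, cv2, pickle
from plant import r
def cap(n,tag):
    c=r.capture(n); pickle.dump(c,open(f'{tag}.pkl','wb'))
    cv2.imwrite(f'pics/{tag}.png',c['color'][:,:,::-1]); return c
def ray(c,uv):
    R,_=cv2.Rodrigues(np.array(c['rvec'],float)); t=np.array(c['tvec'],float).ravel()
    d=R.T@np.linalg.inv(c['intrinsics'])@np.array([uv[0],uv[1],1.]); return -R.T@t,d
def onz(c,uv,z):
    o,d=ray(c,uv); return o+d*(z-o[2])/d[2]
def proj(c,P):
    p,_=cv2.projectPoints(np.array(P,float).reshape(-1,3),np.array(c['rvec'],float),np.array(c['tvec'],float),np.array(c['intrinsics'],float),None); return p.reshape(-1,2)
E
python3 - <<'E'
from h import *
for n in('top','side'):
    c=cap(n,n+'0'); print(n,ray(c,(320,240)),c['intrinsics'][0])
print(r.get_state(), r.grip_depth)
E
```

```text
pics
top (array([ 0.48246441, -0.02199164,  1.30261267]), array([ 0.07380842,  0.02546713, -0.99697988])) [514.10683709   0.         324.14905356]
side (array([0.10712652, 0.62441533, 0.65502626]), array([ 0.47932539, -0.64876905, -0.59129499])) [487.10357353   0.         315.46715353]
{'time_s': 0.1, 'joints': array([-5.98674040e+01,  2.05884813e+01,  6.40874173e-01, -1.63440380e-02,
       -7.01367614e+01, -1.65062852e+01]), 'qd': array([-0.01696653, -0.00863964,  0.06304644,  0.04554044, -0.07731682,
       -0.02146141]), 'joint_torque': array([-1.59210584e-03, -5.84164453e+01,  2.93749738e+01,  7.01539144e+00,
        1.01367087e-02, -5.94159133e-05]), 'tcp_pos': array([ 0.15888465, -0.65559887,  0.22572184]), 'eef_rot': array([ 1.79914743e+02, -9.24069376e-03, -1.66379247e+02]), 'contact_force': array([-0.04169575,  0.74293324,  0.4861321 ]), 'moment': array([ 0.00507565,  0.03576909, -0.03676828]), 'gripper_width': 0.08733357495244548} 0.0188
```

View pics/top0.png

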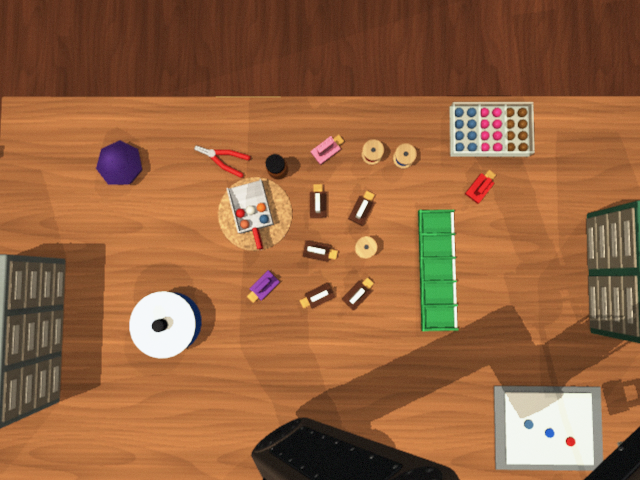

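View pics/side0.png

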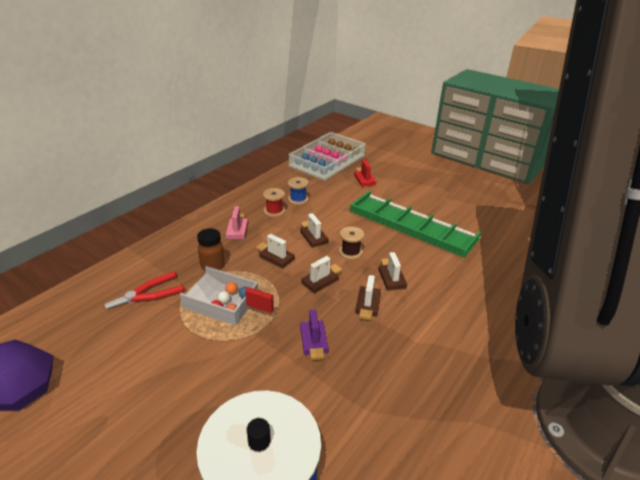

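```bash
python3 - <<'E'
from h import *
c=pickle.load(open('top0.pkl','rb'))
im=c['color'][:,:,::-1]
for n,(u0,v0,w,h) in {'a':(210,130,180,190),'b':(100,190,380,160)}.items():
    cr=im[v0:v0+h,u0:u0+w]; s=min(800/w,600/h); cv2.imwrite(f'pics/crop_{n}.png',cv2.resize(cr,None,fx=s,fy=s,interpolation=cv2.INTER_CUBIC)); print(n,s)
for p in [(0.4,0),(0.5,0),(0.5,.1)]: print(p,proj(c,[*p,0]))
E
```

```text
a 3.1578947368421053
b 2.1052631578947367
(0.4, 0) [[324.10983427 310.94482847]]
(0.5, 0) [[324.29457999 271.11909232]]
(0.5, 0.1) [[284.82274875 270.94362285]]
```

View pics/crop_a.png

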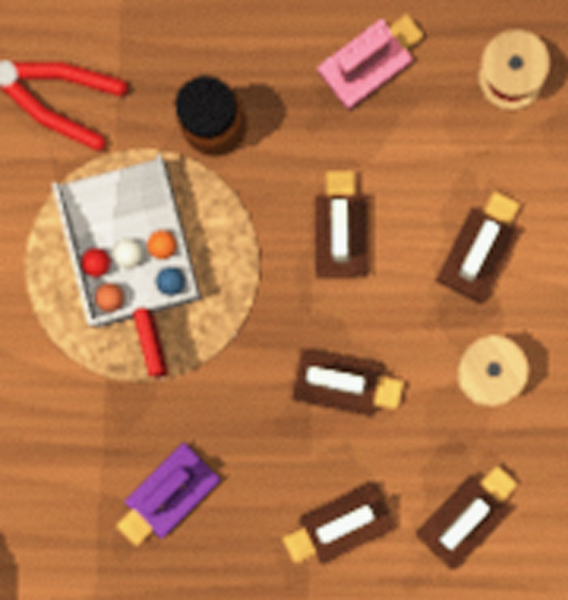

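View pics/crop_b.png

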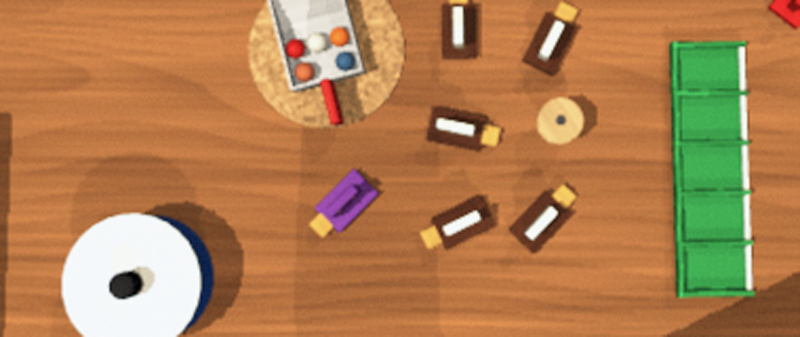

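```bash
cat > meas.py <<'E'
from h import *
def blobs(m,amin,amax=1e9):
    n,l,s,ce=cv2.connectedComponentsWithStats(m.astype(np.uint8))
    return [(ce[i],s[i,4],l==i) for i in range(1,n) if amin<=s[i,4]<=amax]
def stands(c,roi=(260,150,480,340)):
    hsv=cv2.cvtColor(c['color'],cv2.COLOR_RGB2HSV).astype(int); H,S,V=hsv[...,0],hsv[...,1],hsv[...,2]
    R=np.zeros(H.shape,bool); R[roi[1]:roi[3],roi[0]:roi[2]]=1
    fins=blobs(R&(S<60)&(V>150),30,200); tabs=blobs(R&(H>=15)&(H<=27)&(S>110)&(V>170),12,150)
    T=[(onz(c,t[0],.014),t[1]) for t in tabs]; out=[]
    for f in fins:
        ys,xs=np.where(f[2]); pts=np.array([onz(c,(x,y),.054)[:2] for x,y in zip(xs,ys)])
        (cx,cy),(w,h),a=cv2.minAreaRect((pts*1000).astype(np.float32))
        p=onz(c,f[0],.05); 
        if not T: continue
        t,ta=min(T,key=lambda t:np.linalg.norm(t[0][:2]-p[:2])); d=t[:2]-p[:2]
        mu=pts.mean(0); e=np.linalg.eigh(np.cov((pts-mu).T))[1][:,1]
        if e@d<0:e=-e
        print('fin px',f[0].round(1),f[1],'xy',p[:2].round(4),'rect',round(w),round(h),'pca',round(np.degrees(np.arctan2(e[1],e[0])),1),'tabdir',round(np.degrees(np.arctan2(d[1],d[0])),1),'dist',np.linalg.norm(d).round(4),ta)
E
python3 - <<'E'
from meas import *
c=pickle.load(open('top0.pkl','rb')); stands(c)
hsv=cv2.cvtColor(c['color'],cv2.COLOR_RGB2HSV).astype(int); H,S,V=hsv[...,0],hsv[...,1],hsv[...,2]
g=[b for b in blobs((H>50)&(H<75)&(S>120)&(V>60),1500)]
for b in g:
    cs,_=cv2.findContours(b[2].astype(np.uint8),0,2); k=max(cs,key=cv2.contourArea)
    if b[0][0]>500: continue
    P=np.array([onz(c,p[0],.021)[:2] for p in k]).astype(np.float32)*1000; print('tray',cv2.minAreaRect(P))
m=np.zeros(H.shape,bool); m[180:350,415:470]=1
w=m&(S<60)&(V>150); 
for b in blobs(w,20): 
    ys,xs=np.where(b[2]); P=np.array([onz(c,(x,y),.009)[:2] for x,y in zip(xs,ys)]).astype(np.float32)*1000; print('white',b[1],cv2.minAreaRect(P))
# lid
for b in blobs((S<60)&(V>150),2000):
    if b[0][0]<250:
        cs,_=cv2.findContours(b[2].astype(np.uint8),0,2); k=max(cs,key=cv2.contourArea); (u,v),rr=cv2.minEnclosingCircle(k); print('lid',u,v,rr,onz(c,(u,v),.076),cv2.fitEllipse(k))
k=np.zeros(H.shape,bool);k[310:340,145:180]=1
for b in blobs(k&(V<60),20): print('knob',b[0],b[1],onz(c,b[0],.109))
# handle
k=np.zeros(H.shape,bool);k[215:255,245:270]=1
for b in blobs(k&((H<6)|(H>174))&(S>170)&(V>90),10):
    ys,xs=np.where(b[2]);P=np.array([onz(c,(x,y),.059)[:2] for x,y in zip(xs,ys)]).astype(np.float32)*1000; print('handle',b[0],b[1],cv2.minAreaRect(P))
k=np.zeros(H.shape,bool);k[170:260,210:300]=1
E
```

```text
fin px [465.  152.7] 160 xy [ 0.792 -0.346] rect 12 69 pca 90.0 tabdir 113.1 dist 0.2555 75
fin px [317.  201.9] 94 xy [0.6691 0.0178] rect 44 10 pca 0.7 tabdir 1.2 dist 0.0424 73
fin px [361.5 208.4] 101 xy [ 0.6532 -0.0914] rect 12 47 pca -26.8 tabdir -26.9 dist 0.0432 75
fin px [452. 222.] 63 xy [ 0.6203 -0.3119] rect 5 49 pca -0.8 tabdir 70.4 dist 0.2132 75
fin px [452.9 245.2] 67 xy [ 0.5637 -0.3132] rect 7 51 pca -178.8 tabdir 114.2 dist 0.2245 76
fin px [315.7 249.8] 99 xy [0.5512 0.0203] rect 44 13 pca -101.8 tabdir -102.2 dist 0.0423 78
fin px [453.5 269. ] 67 xy [ 0.5059 -0.314 ] rect 7 48 pca -176.8 tabdir 99.4 dist 0.2084 76
fin px [454.2 292.9] 68 xy [ 0.4483 -0.3149] rect 7 50 pca 1.4 tabdir 83.5 dist 0.2078 76
fin px [356.9 295.4] 104 xy [ 0.4409 -0.0801] rect 14 43 pca -43.5 tabdir -42.6 dist 0.0419 76
fin px [318.7 295.7] 104 xy [0.4397 0.0125] rect 13 45 pca 116.0 tabdir 115.6 dist 0.0412 81
fin px [455.  316.5] 64 xy [ 0.3917 -0.316 ] rect 5 50 pca -0.8 tabdir 68.9 dist 0.2225 76
tray ((505.109619140625, -281.2565002441406), (298.3305969238281, 89.28044891357422), 
[... 269 characters left out ...]
323.4729919433594), (7.476626396179199, 50.02598571777344), 89.21697235107422)
white 68 ((448.1331481933594, -325.140625), (7.444118976593018, 52.17420959472656), 89.20886993408203)
white 64 ((388.80047607421875, -325.5450439453125), (4.955486297607422, 51.82024002075195), 89.18437194824219)
lid 161.935791015625 324.4797668457031 33.72564697265625 [0.37066603 0.3840529  0.076     ] ((161.87705993652344, 324.4428405761719), (65.01268768310547, 66.76415252685547), 29.996761322021484)
knob [159.34507042 324.93661972] 142 [0.37258991 0.3791242  0.109     ]
handle [257.06666667 238.24166667] 120 ((578.7194213867188, 162.61766052246094), (53.02613067626953, 14.243158340454102), 15.725116729736328)
```

```bash
cat > plan.py <<'E'
from h import *
from scipy.spatial.transform import Rotation as Ro
def down(yaw): return Ro.from_euler('xyz',[180,0,yaw],degrees=True)
def now():
    s=r.get_state(); return s,np.array(s['tcp_pos']),Ro.from_euler('xyz',s['eef_rot'],degrees=True)
def show(tgts,start=None):
    "tgts: (tcp xyz, Rotation or yaw) relative to now; start=(p,R) overrides"
    s,p,R=now()
    if start is not None: p,R=start
    print('t',round(s['time_s'],1),'tcp',p.round(4),'rot',R.as_euler('xyz',degrees=True).round(1),'j',np.round(s['joints'],0),'w',round(s['gripper_width'],4),'F',np.round(s['contact_force'],1))
    for q,T in tgts:
        if not isinstance(T,Ro): T=down(T)
        d=R.inv().apply(np.array(q)-p); w=(R.inv()*T).as_rotvec()
        print([d.round(3).tolist(),w.round(3).tolist()],' dist',np.linalg.norm(d).round(3),'deg',np.degrees(np.linalg.norm(w)).round(1))
TR=np.array([0.5055,-0.2820]); E=np.array([1,0.0178])
def bay(k): return TR+0.059*k*E
E
python3 - <<'E'
from plan import *
show([((.653,-.0914,.15),-26.8),((.653,-.0914,.025),-26.8)])
E
```

```text
t 0.1 tcp [ 0.1589 -0.6556  0.2257] rot [ 179.9   -0.  -166.4] j [-60.  21.   1.  -0. -70. -17.] w 0.0873 F [-0.   0.7  0.5]
[[-0.613, 0.432, 0.076], [0.001, 0.002, -2.436]]  dist 0.754 deg 139.6
[[-0.613, 0.432, 0.201], [0.001, 0.002, -2.436]]  dist 0.776 deg 139.6
```

>>> step_arm(
  increments=[
    [[-0.613,0.432,0.076],[0.001,0.002,-2.436],0.5],
    [[-0.613,0.432,0.076],[0.001,0.002,-2.436],0.5],
    [[-0.613,0.432,0.076],[0.001,0.002,-2.436],0.5],
    [[-0.613,0.432,0.076],[0.001,0.002,-2.436],0.5],
    [[-0.613,0.432,0.076],[0.001,0.002,-2.436],0.5],
    [[-0.613,0.432,0.076],[0.001,0.002,-2.436],0.5],
    [[-0.613,0.432,0.076],[0.001,0.002,-2.436],0.5],
    [[-0.613,0.432,0.076],[0.001,0.002,-2.436],0.5],
    [[-0.613,0.432,0.076],[0.001,0.002,-2.436],0.5],
    [[-0.613,0.432,0.076],[0.001,0.002,-2.436],0.5],
  ],
  force=25,
)

```text
time_s: 1.1
tcp_pos: [0.4876, -0.2798, 0.1759]
eef_rot: [180.0, -0.1, -80.1]
contact_force: [0.5, -1.9, -0.0]
gripper_width: 0.0438
```

```bash
python3 - <<'E'
from plan import *
show([((.653,-.0914,.15),-26.8),((.653,-.0914,.025),-26.8)])
E
```

```text
t 1.1 tcp [ 0.4876 -0.2798  0.1759] rot [ 1.80e+02 -1.00e-01 -8.01e+01] j [-10.  12. -18.   0. -60.  20.] w 0.0438 F [ 0.5 -1.9 -0. ]
[[-0.157, -0.195, 0.026], [0.001, -0.001, -0.93]]  dist 0.252 deg 53.3
[[-0.157, -0.196, 0.151], [0.001, -0.001, -0.93]]  dist 0.293 deg 53.3
```

>>> step_arm(
  increments=[
    [[-0.157,-0.195,0.026],[0.001,-0.001,-0.93],0.5],
    [[-0.157,-0.195,0.026],[0.001,-0.001,-0.93],0.5],
    [[-0.157,-0.195,0.026],[0.001,-0.001,-0.93],0.5],
    [[-0.157,-0.195,0.026],[0.001,-0.001,-0.93],0.5],
    [[-0.157,-0.195,0.026],[0.001,-0.001,-0.93],0.5],
    [[-0.157,-0.195,0.026],[0.001,-0.001,-0.93],0.5],
    [[-0.157,-0.195,0.026],[0.001,-0.001,-0.93],0.5],
    [[-0.157,-0.195,0.026],[0.001,-0.001,-0.93],0.5],
    [[-0.157,-0.195,0.026],[0.001,-0.001,-0.93],0.5],
  ],
)

```text
time_s: 2.0
tcp_pos: [0.6526, -0.0946, 0.1495]
eef_rot: [180.0, 0.0, -27.2]
contact_force: [0.5, -0.3, -0.2]
gripper_width: 0.0438
```

```bash
python3 - <<'E'
from plan import *
show([((.653,-.0914,.05),-26.8),((.653,-.0914,.025),-26.8)])
cap('side','side1')
E
```

```text
t 2.0 tcp [ 0.6526 -0.0946  0.1495] rot [180.    0.  -27.2] j [  9.  22.  -7.  -0. -61.  54.] w 0.0438 F [ 0.5 -0.3 -0.2]
[[-0.001, -0.003, 0.1], [0.0, 0.001, -0.007]]  dist 0.1 deg 0.4
[[-0.001, -0.003, 0.125], [0.0, 0.001, -0.007]]  dist 0.125 deg 0.4
```

View pics/side1.png

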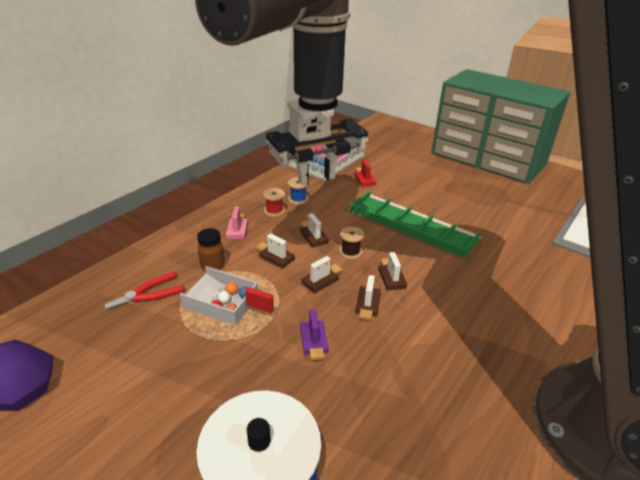

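>>> step_arm(
  increments=[
    [[-0.001,-0.003,0.05],[0,0.001,-0.007],0.5],
    [[-0.001,-0.003,0.09],[0,0.001,-0.007],0.5],
    [[-0.001,-0.003,0.115],[0,0.001,-0.007],0.5],
    [[-0.001,-0.003,0.125],[0,0.001,-0.007],0.5],
    [[-0.001,-0.003,0.125],[0,0.001,-0.007],0.5],
    [[-0.001,-0.003,0.125],[0,0.001,-0.007],1],
    [[-0.001,-0.003,0.125],[0,0.001,-0.007],1],
    [[-0.001,-0.003,0.125],[0,0.001,-0.007],1],
    [[-0.001,-0.003,0.125],[0,0.001,-0.007],1],
  ],
  force=25,
)

```text
time_s: 2.95
tcp_pos: [0.6539, -0.0913, 0.026]
eef_rot: [-179.9, -0.1, -26.7]
contact_force: [-1.1, -0.2, 0.8]
gripper_width: 0.0172
```

```bash
python3 - <<'E'
from plan import *
b=bay(2);print(b)
show([((.653,-.0914,.12),-26.8),((b[0],b[1],.12),-89),((b[0],b[1],.06),-89),((b[0],b[1],.031),-89)])
E
```

```text
[ 0.6235    -0.2798996]
t 3.0 tcp [ 0.6539 -0.0913  0.026 ] rot [-1.799e+02 -1.000e-01 -2.670e+01] j [  9.  29. -14.   0. -46.  54.] w 0.0172 F [-1.1 -0.2  0.8]
[[-0.001, 0.0, -0.094], [-0.001, -0.002, 0.001]]  dist 0.094 deg 0.2
[[0.058, 0.182, -0.094], [-0.002, -0.002, 1.087]]  dist 0.213 deg 62.3
[[0.058, 0.182, -0.034], [-0.002, -0.002, 1.087]]  dist 0.194 deg 62.3
[[0.058, 0.182, -0.005], [-0.002, -0.002, 1.087]]  dist 0.191 deg 62.3
```

>>> step_arm(
  increments=[
    [[-0.001,0,0],[0,0,0],1],
    [[-0.001,0,-0.001],[0,0,0],1],
    [[0,0,-0.03],[0,0,0],1],
    [[0,0,-0.07],[0,0,0],1],
    [[0,0,-0.094],[0,0,0.1],1],
    [[0.02,0.06,-0.094],[-0.001,-0.002,0.25],1],
    [[0.035,0.11,-0.094],[-0.001,-0.002,0.4],1],
    [[0.05,0.15,-0.094],[-0.001,-0.002,0.55],1],
    [[0.058,0.182,-0.094],[-0.002,-0.002,0.7],1],
    [[0.058,0.182,-0.094],[-0.002,-0.002,0.85],1],
  ],
)

```text
time_s: 3.95
tcp_pos: [0.6211, -0.2845, 0.1183]
eef_rot: [179.8, 0.0, -76.1]
contact_force: [-0.1, 1.1, -1.1]
gripper_width: 0.012
```

```bash
python3 - <<'E'
from plan import *
b=bay(2)
show([((b[0],b[1],.12),-89),((b[0],b[1],.06),-89),((b[0],b[1],.031),-89)])
E
```

```text
t 4.0 tcp [ 0.6211 -0.2845  0.1183] rot [179.8   0.  -76.1] j [ -8.  26.  -6.   0. -58.  22.] w 0.012 F [-0.1  1.1 -1.1]
[[-0.004, -0.003, -0.002], [0.003, 0.0, 0.226]]  dist 0.005 deg 12.9
[[-0.004, -0.004, 0.058], [0.003, 0.0, 0.226]]  dist 0.059 deg 12.9
[[-0.004, -0.004, 0.087], [0.003, 0.0, 0.226]]  dist 0.087 deg 12.9
```

>>> step_arm(
  increments=[
    [[-0.004,-0.003,-0.002],[0.003,0,0.13],1],
    [[-0.004,-0.003,0.02],[0.003,0,0.226],1],
    [[-0.004,-0.003,0.038],[0.003,0,0.226],1],
    [[-0.004,-0.003,0.038],[0.003,0,0.226],1],
    [[-0.004,-0.003,0.038],[0.003,0,0.226],1],
  ],
)

```text
time_s: 4.45
tcp_pos: [0.6248, -0.2754, 0.0809]
eef_rot: [-180.0, 0.0, -88.4]
contact_force: [0.7, -0.6, -0.4]
gripper_width: 0.0122
```

```bash
python3 - <<'E'
from plan import *
b=bay(2)
show([((b[0],b[1],.06),-89),((b[0],b[1],.031),-89)])
c=cap('top','top1'); im=c['color'][180:350,340:500,::-1]; cv2.imwrite('pics/t1c.png',cv2.resize(im,None,fx=3.5,fy=3.5))
c=cap('side','s2'); im=c['color'][150:290,300:500,::-1]; cv2.imwrite('pics/s2c.png',cv2.resize(im,None,fx=4,fy=4))
E
```

```text
t 4.5 tcp [ 0.6248 -0.2754  0.0809] rot [-180.     0.   -88.4] j [ -7.  28.  -8.  -0. -54.   9.] w 0.0122 F [ 0.7 -0.6 -0.4]
[[0.005, 0.001, 0.021], [-0.0, 0.0, 0.011]]  dist 0.021 deg 0.6
[[0.005, 0.001, 0.05], [-0.0, 0.0, 0.011]]  dist 0.05 deg 0.6
```

View pics/s2c.png

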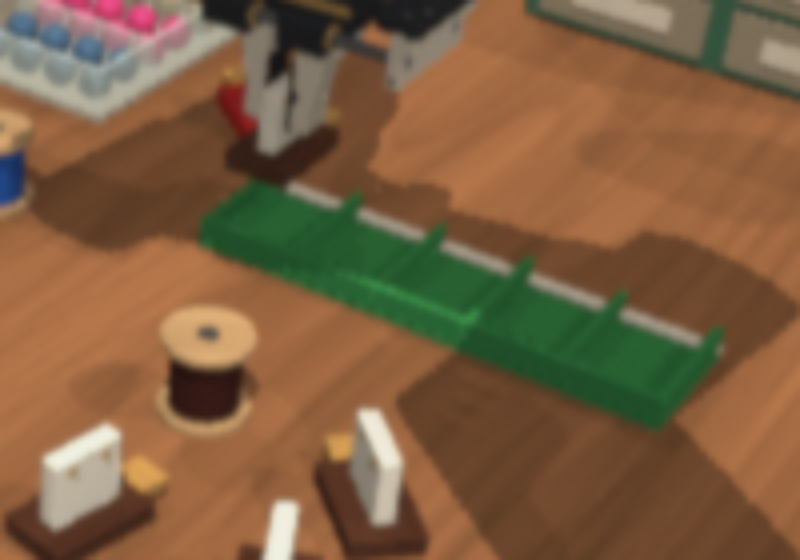

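>>> step_arm(
  increments=[
    [[0.004,0.001,0.01],[0,0,0.011],1],
    [[0.004,0.001,0.021],[0,0,0.011],1],
    [[0.004,0.001,0.021],[0,0,0.011],1],
    [[0.004,0.001,0.021],[0,0,0.011],1],
  ],
)

```text
time_s: 4.95
tcp_pos: [0.6237, -0.2794, 0.0592]
eef_rot: [180.0, 0.0, -89.0]
contact_force: [0.2, -1.3, -1.3]
gripper_width: 0.0116
```

```bash
python3 - <<'E'
from plan import *
b=bay(2)
show([((b[0],b[1],.031),-89)])
E
```

```text
t 5.0 tcp [ 0.6237 -0.2794  0.0592] rot [180.   0. -89.] j [ -8.  29.  -9.  -0. -52.   9.] w 0.0116 F [ 0.2 -1.3 -1.3]
[[0.001, 0.0, 0.028], [0.0, 0.001, -0.0]]  dist 0.028 deg 0.0
```

>>> step_arm(
  increments=[
    [[0.001,0,0.015],[0,0,0],1],
    [[0.001,0,0.025],[0,0,0],1],
    [[0.001,0,0.028],[0,0,0],1],
    [[0.001,0,0.028],[0,0,0],1],
    [[0.001,0,0.028],[0,0,0],0.62],
    [[0.001,0,0.028],[0,0,0],0.62],
    [[0.001,0,0.028],[0,0,0],0.62],
    [[0.001,0,0.0],[0,0,0],0.62],
    [[0.001,0,-0.04],[0,0,0],0.62],
    [[0.001,0,-0.07],[0,0,0],0.5],
  ],
)

```text
time_s: 5.95
tcp_pos: [0.6245, -0.2807, 0.1321]
eef_rot: [-179.9, -0.0, -89.0]
contact_force: [0.3, -1.0, -0.3]
gripper_width: 0.0373
```

```bash
cat > look.py <<'E'
from plan import *; import sys
from meas import stands
tag=sys.argv[1]
c=cap('top',tag)
im=c['color'][120:350,210:470,::-1]; cv2.imwrite(f'pics/{tag}c.png',cv2.resize(im,None,fx=2.6,fy=2.6,interpolation=cv2.INTER_CUBIC))
stands(c)
E
python3 look.py t2
python3 -c "
from plan import *
show([((.441,-.080,.13),-43)])"
```

```text
fin px [471.4 151.4] 55 xy [ 0.7952 -0.3619] rect 7 42 pca 87.4 tabdir 102.4 dist 0.3892 79
fin px [317.  201.9] 94 xy [0.6691 0.0178] rect 44 10 pca 0.7 tabdir 0.4 dist 0.0423 79
fin px [435.2 220.3] 52 xy [ 0.6243 -0.271 ] rect 12 22 pca 99.4 tabdir 108.5 dist 0.2593 47
fin px [315.7 249.8] 101 xy [0.5511 0.0203] rect 45 13 pca -101.0 tabdir -101.1 dist 0.0463 47
fin px [453.5 269.3] 55 xy [ 0.505  -0.3139] rect 51 6 pca 2.5 tabdir 82.7 dist 0.2912 47
fin px [454.1 292.1] 61 xy [ 0.4502 -0.3145] rect 5 50 pca -0.1 tabdir 72.4 dist 0.3037 47
fin px [317.1 296.3] 87 xy [0.4382 0.0164] rect 13 39 pca 118.5 tabdir 116.3 dist 0.0372 88
fin px [455.  316.3] 63 xy [ 0.3921 -0.316 ] rect 5 50 pca -0.6 tabdir 62.7 dist 0.3274 47
t 6.0 tcp [ 0.627  -0.2816  0.1379] rot [-179.5   -0.2  -89. ] j [ -8.  25.  -5.   0. -60.   9.] w 0.0401 F [ 3.  -0.5  5.3]
[[-0.205, 0.182, 0.006], [-0.008, -0.007, -0.802]]  dist 0.274 deg 46.0
```

View pics/t2c.png

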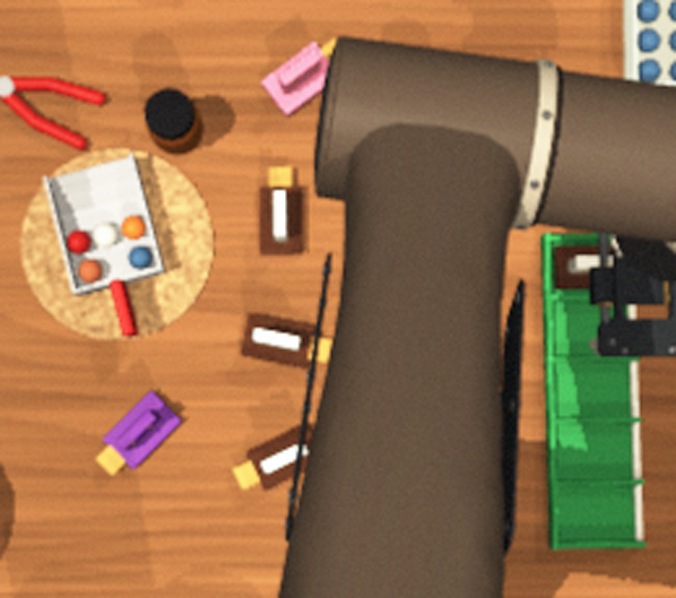

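>>> step_arm(
  increments=[
    [[-0.05,0.04,0],[0,0,-0.15],0.5],
    [[-0.09,0.08,0],[0,0,-0.3],0.5],
    [[-0.13,0.115,0.003],[0,0,-0.45],0.5],
    [[-0.165,0.15,0.006],[0,0,-0.6],0.5],
    [[-0.195,0.175,0.006],[-0.005,-0.005,-0.75],0.5],
    [[-0.205,0.182,0.006],[-0.005,-0.005,-0.802],0.5],
    [[-0.205,0.182,0.006],[-0.005,-0.005,-0.802],0.5],
    [[-0.205,0.182,0.006],[-0.005,-0.005,-0.802],0.5],
    [[-0.205,0.182,0.006],[-0.005,-0.005,-0.802],0.5],
  ],
)

```text
time_s: 6.9
tcp_pos: [0.4394, -0.0787, 0.124]
eef_rot: [179.9, 0.3, -43.1]
contact_force: [0.4, -0.5, -0.1]
gripper_width: 0.0436
```

```bash
python3 -c "
from plan import *
show([((.441,-.080,.025),-43)])
c=cap('side','s3')
im=c['color'][150:350,250:550,::-1]; cv2.imwrite('pics/s3c.png',cv2.resize(im,None,fx=2.6,fy=2.6))"
```

```text
t 6.9 tcp [ 0.4394 -0.0787  0.124 ] rot [179.9   0.3 -43.1] j [ 15.   5. -35.  -0. -51.  32.] w 0.0436 F [ 0.4 -0.5 -0.1]
[[0.003, -0.0, 0.099], [0.001, 0.005, -0.002]]  dist 0.099 deg 0.3
```

View pics/s3c.png

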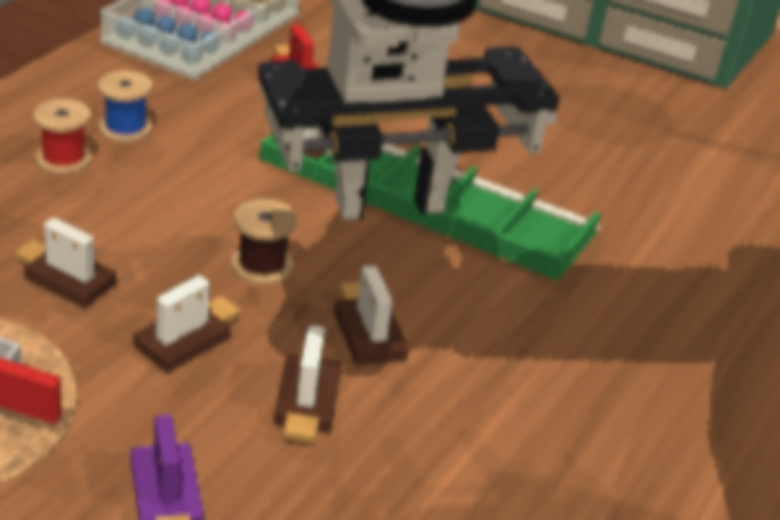

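>>> step_arm(
  increments=[
    [[0.003,0,0.04],[0.001,0.005,0],0.5],
    [[0.003,0,0.075],[0.001,0.005,0],0.5],
    [[0.003,0,0.095],[0.001,0.005,0],0.5],
    [[0.003,0,0.099],[0.001,0.005,0],0.5],
    [[0.003,0,0.099],[0.001,0.005,0],1],
    [[0.003,0,0.099],[0.001,0.005,0],1],
    [[0.003,0,0.099],[0.001,0.005,0],1],
    [[0.003,0,0.099],[0.001,0.005,0],1],
    [[0.003,0,0.099],[0.001,0.005,0],1],
    [[0.003,0,0.09],[0.001,0.005,0],1],
  ],
)

```text
time_s: 7.95
tcp_pos: [0.4396, -0.0804, 0.0336]
eef_rot: [179.9, 0.1, -43.1]
contact_force: [-0.2, 0.9, -0.2]
gripper_width: 0.0118
```

```bash
python3 -c "
from plan import *
b=bay(-2);print(b)
show([((.441,-.08,.10),-43),((b[0],b[1],.10),-89),((b[0],b[1],.06),-89)])"
```

```text
[ 0.3875    -0.2841004]
t 8.0 tcp [ 0.4396 -0.0804  0.0336] rot [ 1.799e+02  1.000e-01 -4.310e+01] j [ 15.  13. -41.  -0. -36.  32.] w 0.0118 F [-0.2  0.9 -0.2]
[[0.001, -0.001, -0.066], [0.002, 0.002, -0.001]]  dist 0.066 deg 0.2
[[0.101, 0.184, -0.066], [0.002, 0.001, 0.801]]  dist 0.22 deg 45.9
[[0.101, 0.184, -0.026], [0.002, 0.001, 0.801]]  dist 0.212 deg 45.9
```

>>> step_arm(
  increments=[
    [[0.001,0,-0.03],[0.002,0.002,0],1],
    [[0.001,0,-0.066],[0.002,0.002,0],1],
    [[0.02,0.04,-0.066],[0.002,0.002,0.15],1],
    [[0.045,0.08,-0.066],[0.002,0.002,0.3],1],
    [[0.065,0.12,-0.066],[0.002,0.002,0.45],1],
    [[0.085,0.155,-0.066],[0.002,0.002,0.6],1],
    [[0.101,0.184,-0.066],[0.002,0.001,0.74],1],
    [[0.101,0.184,-0.066],[0.002,0.001,0.801],1],
    [[0.101,0.184,-0.04],[0.002,0.001,0.801],1],
    [[0.101,0.184,-0.03],[0.002,0.001,0.801],1],
  ],
)

```text
time_s: 8.95
tcp_pos: [0.3872, -0.2836, 0.0629]
eef_rot: [180.0, 0.1, -89.0]
contact_force: [-0.6, -0.4, -1.6]
gripper_width: 0.0119
```

```bash
python3 -c "
from plan import *
b=bay(-2)
show([((b[0],b[1],.06),-89),((b[0],b[1],.031),-89)])"
```

```text
t 8.9 tcp [ 0.3872 -0.2836  0.0629] rot [ 1.8e+02  1.0e-01 -8.9e+01] j [-13.  13. -36.  -0. -42.  14.] w 0.0119 F [-0.6 -0.4 -1.6]
[[0.0, -0.0, 0.003], [0.0, 0.001, -0.001]]  dist 0.003 deg 0.1
[[0.001, -0.0, 0.032], [0.0, 0.001, -0.001]]  dist 0.032 deg 0.1
```

>>> step_arm(
  increments=[
    [[0.001,0,0.015],[0,0,0],1],
    [[0.001,0,0.028],[0,0,0],1],
    [[0.001,0,0.032],[0,0,0],1],
    [[0.001,0,0.032],[0,0,0],1],
    [[0.001,0,0.032],[0,0,0],0.62],
    [[0.001,0,0.032],[0,0,0],0.62],
    [[0.001,0,0.032],[0,0,0],0.62],
    [[0.001,0,0.01],[0,0,0],0.62],
    [[0.001,0,-0.03],[0,0,0],0.62],
    [[0.001,0,-0.06],[0,0,0],0.5],
  ],
)

```text
time_s: 9.95
tcp_pos: [0.3887, -0.2849, 0.1259]
eef_rot: [-179.9, -0.0, -88.9]
contact_force: [0.7, -0.5, -1.2]
gripper_width: 0.0373
```

```bash
python3 -c "
from plan import *
show([((.4397,.0125,.13),116-180),((.4397,.0125,.13),116)])"
```

```text
t 9.9 tcp [ 0.3887 -0.2849  0.1259] rot [-179.9   -0.   -88.9] j [-13.   8. -31.   0. -51.  14.] w 0.0373 F [ 0.7 -0.5 -1.2]
[[-0.296, -0.057, -0.004], [-0.002, -0.001, -0.435]]  dist 0.302 deg 24.9
[[-0.296, -0.057, -0.004], [-0.001, 0.003, 2.706]]  dist 0.302 deg 155.1
```

>>> step_arm(
  increments=[
    [[-0.045,-0.01,-0.004],[0,0,-0.07],0.5],
    [[-0.09,-0.02,-0.004],[0,0,-0.14],0.5],
    [[-0.135,-0.03,-0.004],[0,0,-0.21],0.5],
    [[-0.18,-0.035,-0.004],[0,0,-0.28],0.5],
    [[-0.225,-0.045,-0.004],[0,0,-0.35],0.5],
    [[-0.265,-0.05,-0.004],[0,0,-0.42],0.5],
    [[-0.296,-0.057,-0.004],[-0.002,0,-0.435],0.5],
    [[-0.296,-0.057,-0.004],[-0.002,0,-0.435],0.5],
    [[-0.296,-0.057,-0.004],[-0.002,0,-0.435],0.5],
  ],
)

```text
time_s: 10.85
tcp_pos: [0.4401, 0.013, 0.1281]
eef_rot: [180.0, -0.0, -63.9]
contact_force: [0.3, -0.9, -1.1]
gripper_width: 0.0437
```

```bash
python3 look.py t3; python3 -c "
from plan import *
show([((.4397,.0125,.025),116-180)])"
```

```text
fin px [465.  152.7] 160 xy [ 0.792 -0.346] rect 12 69 pca 90.0 tabdir 172.7 dist 0.1686 71
fin px [317.  201.9] 94 xy [0.6691 0.0178] rect 44 10 pca 0.7 tabdir 0.2 dist 0.0424 78
fin px [439.  220.6] 116 xy [ 0.6238 -0.2803] rect 12 49 pca -88.0 tabdir -88.8 dist 0.0443 71
fin px [452.9 245. ] 68 xy [ 0.564  -0.3132] rect 7 51 pca 1.0 tabdir -10.5 dist 0.0617 71
fin px [316.  249.6] 86 xy [0.5517 0.0197] rect 43 12 pca -103.2 tabdir -101.5 dist 0.0418 61
fin px [453.5 268.9] 68 xy [ 0.506 -0.314] rect 7 48 pca -176.9 tabdir -173.3 dist 0.1181 77
fin px [319. 272.] 40 xy [0.4973 0.0122] rect 27 13 pca -91.5 tabdir -35.9 dist 0.057 61
fin px [454.2 292.9] 68 xy [ 0.4483 -0.3149] rect 7 50 pca -178.6 tabdir -167.8 dist 0.061 77
fin px [441.5 317.9] 100 xy [ 0.3881 -0.2834] rect 10 48 pca -90.6 tabdir -89.2 dist 0.0443 77
t 10.9 tcp [0.4398 0.0123 0.128 ] rot [180.  -0. -64.] j [ 27.   4. -36.   0. -51.  -1.] w 0.044 F [-0.7  0.3  0.1]
[[-0.0, -0.0, 0.103], [0.001, -0.0, -0.0]]  dist 0.103 deg 0.0
```

View pics/t3c.png

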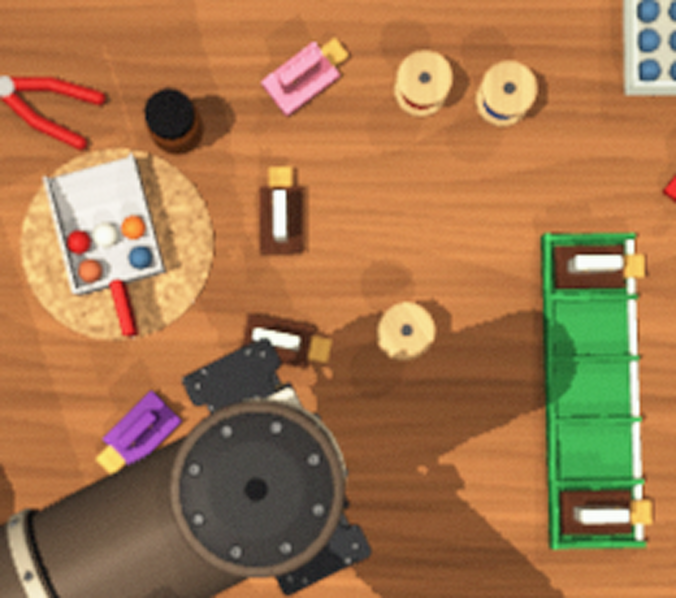

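>>> step_arm(
  increments=[
    [[0,0,0.04],[0.001,0,0],0.5],
    [[0,0,0.08],[0.001,0,0],0.5],
    [[0,0,0.098],[0.001,0,0],0.5],
    [[0,0,0.103],[0.001,0,0],0.5],
    [[0,0,0.103],[0.001,0,0],1],
    [[0,0,0.103],[0.001,0,0],1],
    [[0,0,0.103],[0.001,0,0],1],
    [[0,0,0.103],[0.001,0,0],1],
    [[0,0,0.103],[0.001,0,0],1],
    [[0,0,0.09],[0.001,0,0],1],
  ],
)

```text
time_s: 11.9
tcp_pos: [0.439, 0.0119, 0.0372]
eef_rot: [179.9, 0.0, -64.1]
contact_force: [-0.7, 0.2, -2.5]
gripper_width: 0.0119
```

```bash
python3 -c "
from plan import *
b=bay(-1);print(b)
show([((.44,.0125,.10),-64),((.44,-.14,.12),-160),((b[0],b[1],.12),-89)])"
```

```text
[ 0.4465    -0.2830502]
t 11.9 tcp [0.439  0.0119 0.0372] rot [179.9   0.  -64.1] j [ 27.  12. -42.  -0. -37.  -1.] w 0.0119 F [-0.7  0.2 -2.5]
[[-0.0, -0.001, -0.063], [0.002, 0.0, -0.001]]  dist 0.063 deg 0.1
[[0.137, 0.066, -0.083], [0.002, -0.002, 1.674]]  dist 0.173 deg 95.9
[[0.269, 0.122, -0.083], [0.002, -0.0, 0.435]]  dist 0.306 deg 24.9
```

>>> step_arm(
  increments=[
    [[0,0,-0.03],[0.002,0,0],1],
    [[0,0,-0.07],[0.002,0,0.1],1],
    [[0.015,0.007,-0.083],[0.002,0,0.25],1],
    [[0.035,0.015,-0.083],[0.002,0,0.4],1],
    [[0.055,0.025,-0.083],[0.002,0,0.55],1],
    [[0.075,0.035,-0.083],[0.002,0,0.7],1],
    [[0.1,0.045,-0.083],[0.002,0,0.85],1],
    [[0.12,0.055,-0.083],[0.002,0,1.0],1],
    [[0.145,0.065,-0.083],[0.002,0,1.15],1],
    [[0.17,0.075,-0.083],[0.002,0,1.3],1],
  ],
)

```text
time_s: 12.9
tcp_pos: [0.4467, -0.1743, 0.121]
eef_rot: [-179.9, 0.1, -138.9]
contact_force: [0.2, 0.2, -1.2]
gripper_width: 0.0117
```

```bash
python3 -c "
from plan import *
b=bay(-1)
show([((b[0],b[1],.12),91-90),((b[0],b[1],.12),91)])"
```

```text
t 12.9 tcp [ 0.4467 -0.1743  0.121 ] rot [-1.799e+02  1.000e-01 -1.389e+02] j [  2.   8. -32.   0. -50. -51.] w 0.0117 F [ 0.2  0.2 -1.2]
[[0.072, -0.082, 0.001], [-0.003, -0.001, -2.441]]  dist 0.109 deg 139.9
[[0.072, -0.082, 0.001], [0.001, 0.003, 2.271]]  dist 0.109 deg 130.1
```

>>> step_arm(
  increments=[
    [[0.007,-0.008,0],[0,0,0.15],1],
    [[0.014,-0.016,0],[0,0,0.3],1],
    [[0.021,-0.024,0],[0,0,0.45],1],
    [[0.028,-0.032,0],[0,0,0.6],1],
    [[0.035,-0.04,0],[0,0,0.75],1],
    [[0.042,-0.048,0],[0,0,0.9],1],
    [[0.049,-0.056,0],[0,0,1.05],1],
    [[0.056,-0.064,0],[0,0,1.2],1],
    [[0.063,-0.072,0],[0,0,1.35],1],
    [[0.07,-0.08,0],[0,0,1.5],1],
  ],
)

```text
time_s: 13.9
tcp_pos: [0.4472, -0.28, 0.1208]
eef_rot: [179.9, 0.1, 135.2]
contact_force: [0.7, 0.6, -2.1]
gripper_width: 0.012
```

```bash
python3 -c "
from plan import *
b=bay(-1)
show([((b[0],b[1],.07),91)])"
```

```text
t 13.9 tcp [ 0.4472 -0.28    0.1208] rot [1.799e+02 1.000e-01 1.352e+02] j [ -11.   12.  -26.   -0.  -52. -124.] w 0.012 F [ 0.7  0.6 -2.1]
[[-0.002, -0.003, 0.051], [0.002, 0.001, 0.771]]  dist 0.051 deg 44.2
```

>>> step_arm(
  increments=[
    [[-0.001,-0.002,0],[0,0,0.15],1],
    [[-0.002,-0.003,0],[0,0,0.3],1],
    [[-0.002,-0.003,0],[0,0,0.45],1],
    [[-0.002,-0.003,0],[0,0,0.6],1],
    [[-0.002,-0.003,0],[0,0,0.73],1],
    [[-0.002,-0.003,0.02],[0.002,0,0.771],1],
    [[-0.002,-0.003,0.04],[0.002,0,0.771],1],
    [[-0.002,-0.003,0.051],[0.002,0,0.771],1],
    [[-0.002,-0.003,0.051],[0.002,0,0.771],1],
    [[-0.002,-0.003,0.051],[0.002,0,0.771],1],
  ],
)

```text
time_s: 14.9
tcp_pos: [0.4471, -0.2834, 0.0702]
eef_rot: [180.0, 0.1, 91.4]
contact_force: [0.6, 0.8, -1.0]
gripper_width: 0.0117
```

```bash
python3 -c "
from plan import *
b=bay(-1)
show([((b[0],b[1],.031),91)])"
```

```text
t 14.9 tcp [ 0.4471 -0.2834  0.0702] rot [1.80e+02 1.00e-01 9.14e+01] j [ -11.   16.  -29.    0.  -45. -168.] w 0.0117 F [ 0.6  0.8 -1. ]
[[0.0, -0.001, 0.039], [0.0, 0.001, 0.007]]  dist 0.039 deg 0.4
```

>>> step_arm(
  increments=[
    [[0,-0.001,0.015],[0,0,0.007],1],
    [[0,-0.001,0.03],[0,0,0.007],1],
    [[0,-0.001,0.039],[0,0,0.007],1],
    [[0,-0.001,0.039],[0,0,0.007],1],
    [[0,-0.001,0.039],[0,0,0.007],0.62],
    [[0,-0.001,0.039],[0,0,0.007],0.62],
    [[0,-0.001,0.039],[0,0,0.007],0.62],
    [[0,-0.001,0.01],[0,0,0.007],0.62],
    [[0,-0.001,-0.03],[0,0,0.007],0.62],
    [[0,-0.001,-0.05],[0,0,0.007],0.5],
  ],
)

```text
time_s: 15.9
tcp_pos: [0.4472, -0.2838, 0.1232]
eef_rot: [179.8, 0.1, 91.0]
contact_force: [0.6, 0.0, -0.8]
gripper_width: 0.0375
```

```bash
python3 -c "
from plan import *
show([((.5512,.0203,.13),180-102),((.5512,.0203,.13),-102)])"
```

```text
t 15.9 tcp [ 0.4472 -0.2838  0.1232] rot [1.798e+02 1.000e-01 9.100e+01] j [ -11.   12.  -26.    0.  -52. -168.] w 0.0375 F [ 0.6  0.  -0.8]
[[0.302, 0.109, -0.007], [0.004, 0.002, 0.227]]  dist 0.321 deg 13.0
[[0.302, 0.109, -0.007], [-0.003, 0.006, -2.915]]  dist 0.321 deg 167.0
```

>>> step_arm(
  increments=[
    [[0.015,0.005,-0.007],[0,0,-0.15],0.5],
    [[0.03,0.01,-0.007],[0,0,-0.3],0.5],
    [[0.06,0.02,-0.007],[0,0,-0.45],0.5],
    [[0.09,0.03,-0.007],[0,0,-0.6],0.5],
    [[0.12,0.042,-0.007],[0,0,-0.75],0.5],
    [[0.15,0.054,-0.007],[0,0,-0.9],0.5],
    [[0.18,0.066,-0.007],[0,0,-1.05],0.5],
    [[0.21,0.078,-0.007],[0,0,-1.2],0.5],
    [[0.24,0.09,-0.007],[0,0,-1.35],0.5],
    [[0.27,0.1,-0.007],[0,0,-1.5],0.5],
  ],
)

```text
time_s: 16.9
tcp_pos: [0.5419, -0.0103, 0.1271]
eef_rot: [-179.9, 0.1, 177.3]
contact_force: [-0.1, 1.4, -0.9]
gripper_width: 0.0437
```

```bash
python3 -c "
from plan import *
show([((.5512,.0203,.13),-102)])"
```

```text
t 16.9 tcp [ 0.5419 -0.0103  0.1271] rot [-1.799e+02  1.000e-01  1.773e+02] j [  20.   13.  -24.    0.  -53. -112.] w 0.0437 F [-0.1  1.4 -0.9]
[[-0.008, 0.031, -0.003], [-0.002, 0.0, -1.409]]  dist 0.032 deg 80.7
```

>>> step_arm(
  increments=[
    [[-0.002,0.007,-0.003],[0,0,-0.15],0.5],
    [[-0.003,0.014,-0.003],[0,0,-0.3],0.5],
    [[-0.005,0.02,-0.003],[0,0,-0.45],0.5],
    [[-0.007,0.026,-0.003],[0,0,-0.6],0.5],
    [[-0.008,0.031,-0.003],[0,0,-0.75],0.5],
    [[-0.008,0.031,-0.003],[0,0,-0.9],0.5],
    [[-0.008,0.031,-0.003],[0,0,-1.05],0.5],
    [[-0.008,0.031,-0.003],[0,0,-1.2],0.5],
    [[-0.008,0.031,-0.003],[-0.002,0,-1.35],0.5],
    [[-0.008,0.031,-0.003],[-0.002,0,-1.409],0.5],
  ],
)

```text
time_s: 17.9
tcp_pos: [0.5511, 0.0189, 0.13]
eef_rot: [180.0, 0.0, -102.1]
contact_force: [0.1, -0.4, -0.4]
gripper_width: 0.044
```

```bash
python3 look.py t4; python3 -c "
from plan import *
show([((.5515,.0203,.025),-102)])"
```

```text
fin px [465.  152.7] 161 xy [ 0.792  -0.3461] rect 12 69 pca 90.1 tabdir 94.6 dist 0.1447 82
fin px [263.6 200.5] 174 xy [0.6723 0.1496] rect 92 25 pca -169.0 tabdir 135.6 dist 0.0162 14
fin px [317.  195.6] 31 xy [0.6847 0.0179] rect 15 10 pca 5.5 tabdir 0.5 dist 0.0267 79
fin px [438.9 220.5] 117 xy [ 0.6238 -0.2801] rect 12 49 pca -88.1 tabdir -88.7 dist 0.0442 73
fin px [452.9 245. ] 68 xy [ 0.564  -0.3132] rect 7 51 pca 1.0 tabdir -10.3 dist 0.0618 73
fin px [453.5 268.9] 68 xy [ 0.506 -0.314] rect 7 48 pca -176.9 tabdir -168.6 dist 0.0608 78
fin px [440.4 293.8] 109 xy [ 0.4459 -0.2816] rect 12 48 pca -89.2 tabdir -89.3 dist 0.0444 78
fin px [441.4 318. ] 101 xy [ 0.3881 -0.2832] rect 10 48 pca -90.5 tabdir -88.8 dist 0.0446 79
t 17.9 tcp [0.5511 0.0189 0.13  ] rot [ 180.    0. -102.] j [ 22.  14. -23.  -0. -54. -34.] w 0.0436 F [ 0.3 -0.3  0.5]
[[-0.001, -0.0, 0.105], [0.0, 0.0, 0.0]]  dist 0.105 deg 0.0
```

View pics/t4c.png

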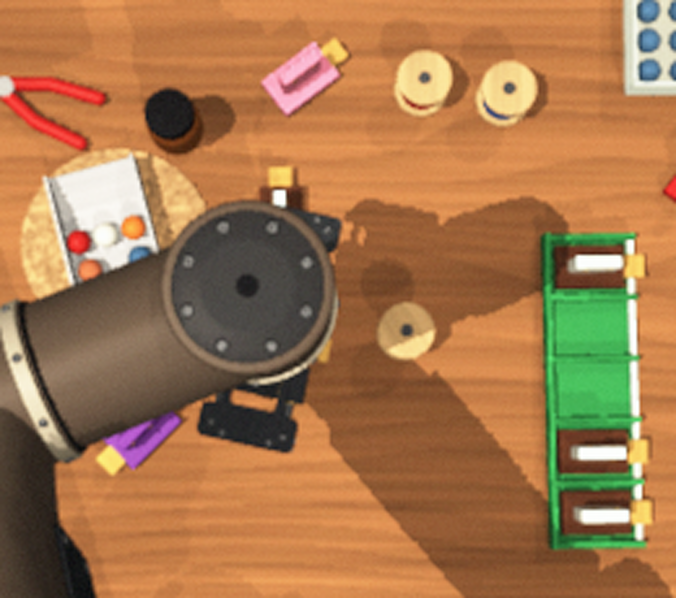

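>>> step_arm(
  increments=[
    [[-0.001,0,0.04],[0,0,0],0.5],
    [[-0.001,0,0.08],[0,0,0],0.5],
    [[-0.001,0,0.1],[0,0,0],0.5],
    [[-0.001,0,0.105],[0,0,0],0.5],
    [[-0.001,0,0.105],[0,0,0],1],
    [[-0.001,0,0.105],[0,0,0],1],
    [[-0.001,0,0.105],[0,0,0],1],
    [[-0.001,0,0.105],[0,0,0],1],
    [[-0.001,0,0.105],[0,0,0],1],
    [[-0.001,0,0.09],[0,0,0],1],
  ],
)

```text
time_s: 18.95
tcp_pos: [0.5499, 0.0196, 0.0386]
eef_rot: [179.8, -0.1, -102.4]
contact_force: [0.6, -0.0, -1.5]
gripper_width: 0.0119
```

```bash
python3 -c "
from plan import *
b=bay(0)
show([((.5515,.0203,.11),-102),((b[0],b[1],.11),-89),((b[0],b[1],.06),-89)])"
```

```text
t 18.9 tcp [0.5499 0.0196 0.0386] rot [ 1.798e+02 -1.000e-01 -1.024e+02] j [ 22.  20. -28.  -0. -42. -35.] w 0.0119 F [ 0.6 -0.  -1.5]
[[-0.001, -0.001, -0.071], [0.003, -0.001, -0.007]]  dist 0.071 deg 0.5
[[0.304, -0.021, -0.071], [0.003, -0.001, -0.234]]  dist 0.313 deg 13.4
[[0.304, -0.021, -0.021], [0.003, -0.001, -0.234]]  dist 0.306 deg 13.4
```

>>> step_arm(
  increments=[
    [[0,0,-0.04],[0.003,0,0],1],
    [[0.002,0,-0.075],[0.003,0,0],1],
    [[0.04,-0.003,-0.08],[0.003,0,-0.03],1],
    [[0.08,-0.006,-0.08],[0.003,0,-0.06],1],
    [[0.125,-0.009,-0.08],[0.003,0,-0.1],1],
    [[0.17,-0.012,-0.08],[0.003,0,-0.14],1],
    [[0.215,-0.015,-0.08],[0.003,0,-0.18],1],
    [[0.255,-0.018,-0.08],[0.003,0,-0.22],1],
    [[0.285,-0.02,-0.075],[0.003,-0.001,-0.234],1],
    [[0.304,-0.021,-0.071],[0.003,-0.001,-0.234],1],
  ],
)

```text
time_s: 19.95
tcp_pos: [0.5058, -0.2837, 0.1105]
eef_rot: [-179.9, 0.1, -89.0]
contact_force: [-0.4, -0.4, -0.2]
gripper_width: 0.012
```

```bash
python3 -c "
from plan import *
b=bay(0)
show([((b[0],b[1],.06),-89)])"
```

```text
t 19.9 tcp [ 0.5058 -0.2837  0.1105] rot [-1.799e+02  1.000e-01 -8.900e+01] j [-10.  17. -20.  -0. -52.  11.] w 0.012 F [-0.4 -0.4 -0.2]
[[-0.002, 0.0, 0.05], [-0.002, 0.001, -0.001]]  dist 0.051 deg 0.2
```

>>> step_arm(
  increments=[
    [[-0.001,0,0.025],[-0.001,0.001,0],1],
    [[-0.001,0,0.045],[-0.001,0.001,0],1],
    [[-0.001,0,0.05],[-0.001,0.001,0],1],
    [[-0.001,0,0.05],[-0.001,0.001,0],1],
  ],
)

```text
time_s: 20.35
tcp_pos: [0.5062, -0.2804, 0.06]
eef_rot: [180.0, 0.0, -89.0]
contact_force: [0.7, -0.0, -0.7]
gripper_width: 0.0117
```

```bash
python3 -c "
from plan import *
b=bay(0)
show([((b[0],b[1],.031),-89)])"
```

```text
t 20.4 tcp [ 0.5062 -0.2804  0.06  ] rot [180.   0. -89.] j [-10.  21. -23.  -0. -46.  11.] w 0.0117 F [ 0.7 -0.  -0.7]
[[0.002, 0.001, 0.029], [0.0, 0.0, 0.001]]  dist 0.029 deg 0.0
```

>>> step_arm(
  increments=[
    [[0.001,0.001,0.015],[0,0,0],1],
    [[0.001,0.001,0.026],[0,0,0],1],
    [[0.001,0.001,0.029],[0,0,0],1],
    [[0.001,0.001,0.029],[0,0,0],1],
    [[0.001,0.001,0.029],[0,0,0],0.62],
    [[0.001,0.001,0.029],[0,0,0],0.62],
    [[0.001,0.001,0.029],[0,0,0],0.62],
    [[0.001,0.001,0],[0,0,0],0.62],
    [[0.001,0.001,-0.04],[0,0,0],0.62],
    [[0.001,0.001,-0.065],[0,0,0],0.5],
  ],
)

```text
time_s: 21.35
tcp_pos: [0.5066, -0.2819, 0.1284]
eef_rot: [-179.8, -0.1, -88.9]
contact_force: [0.7, -0.2, 0.0]
gripper_width: 0.0369
```

```bash
python3 look.py t5; python3 -c "
from plan import *
show([((.6691,.0178,.13),0.7)])"
```

```text
fin px [465.  152.7] 160 xy [ 0.792 -0.346] rect 12 69 pca 90.0 tabdir 172.4 dist 0.1613 20
fin px [317.  201.9] 94 xy [0.6691 0.0178] rect 44 10 pca 0.7 tabdir 0.2 dist 0.0424 78
fin px [439.3 219.6] 72 xy [ 0.6261 -0.2812] rect 10 41 pca -87.9 tabdir -82.1 dist 0.0438 20
fin px [419.3 252.3] 135 xy [ 0.546  -0.2318] rect 14 62 pca -11.4 tabdir -47.1 dist 0.1266 20
fin px [436.2 294.2] 44 xy [ 0.445  -0.2715] rect 10 22 pca -98.2 tabdir -94.2 dist 0.0538 29
fin px [442.4 318. ] 91 xy [ 0.388  -0.2857] rect 10 43 pca -89.8 tabdir -94.3 dist 0.0425 44
t 21.4 tcp [ 0.5085 -0.2827  0.1323] rot [-179.5   -0.2  -88.9] j [-10.  16. -19.   0. -54.  11.] w 0.0402 F [ 1.5 -0.   4.6]
[[-0.297, -0.166, 0.003], [-0.005, -0.009, -1.564]]  dist 0.341 deg 89.6
```

View pics/t5c.png

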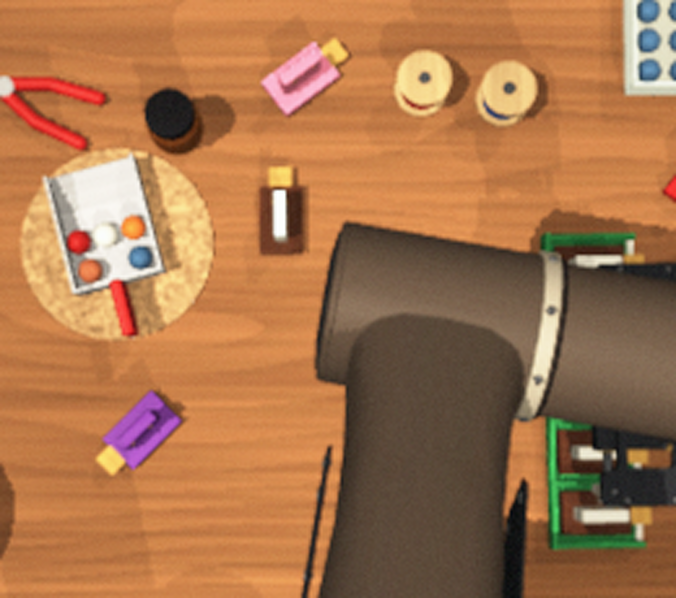

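>>> step_arm(
  increments=[
    [[-0.02,-0.01,0],[0,0,-0.14],0.5],
    [[-0.05,-0.028,0],[0,0,-0.28],0.5],
    [[-0.085,-0.048,0],[0,0,-0.42],0.5],
    [[-0.12,-0.067,0],[0,0,-0.56],0.5],
    [[-0.155,-0.087,0],[0,0,-0.7],0.5],
    [[-0.19,-0.106,0],[0,0,-0.85],0.5],
    [[-0.225,-0.126,0],[0,0,-1.0],0.5],
    [[-0.26,-0.145,0],[0,0,-1.15],0.5],
    [[-0.285,-0.16,0],[-0.003,-0.005,-1.3],0.5],
    [[-0.297,-0.166,0],[-0.005,-0.009,-1.45],0.5],
  ],
)

```text
time_s: 22.4
tcp_pos: [0.6674, 0.0209, 0.1255]
eef_rot: [-179.9, 0.4, -5.4]
contact_force: [-0.4, -0.6, -0.0]
gripper_width: 0.0439
```

```bash
python3 -c "
from plan import *
show([((.6691,.0178,.13),0.7)])"
```

```text
t 22.4 tcp [0.6674 0.0209 0.1255] rot [-179.9    0.4   -5.4] j [ 18.  24.  -7.  -0. -59.  66.] w 0.0439 F [-0.4 -0.6 -0. ]
[[0.002, 0.003, -0.004], [-0.003, 0.007, -0.107]]  dist 0.006 deg 6.1
```

>>> step_arm(
  increments=[
    [[0.002,0.003,0],[-0.002,0.007,-0.107],0.5],
    [[0.002,0.003,0],[-0.002,0.007,-0.107],0.5],
    [[0.002,0.003,0],[-0.002,0.007,-0.107],0.5],
  ],
)

```text
time_s: 22.7
tcp_pos: [0.6677, 0.0151, 0.1256]
eef_rot: [-180.0, 0.1, 0.0]
contact_force: [-0.5, -0.7, -1.1]
gripper_width: 0.0437
```

```bash
python3 -c "
from plan import *
show([((.6691,.0178,.025),0.7)])"
```

```text
t 22.7 tcp [0.6677 0.0151 0.1256] rot [-1.8e+02  1.0e-01  0.0e+00] j [ 18.  24.  -8.  -0. -58.  72.] w 0.0437 F [-0.5 -0.7 -1.1]
[[0.002, -0.003, 0.101], [-0.001, 0.001, -0.012]]  dist 0.101 deg 0.7
```

>>> step_arm(
  increments=[
    [[0.002,-0.003,0.04],[0,0,-0.012],0.5],
    [[0.002,-0.003,0.08],[0,0,-0.012],0.5],
    [[0.002,-0.003,0.097],[0,0,-0.012],0.5],
    [[0.002,-0.003,0.101],[0,0,-0.012],0.5],
    [[0.002,-0.003,0.101],[0,0,-0.012],1],
    [[0.002,-0.003,0.101],[0,0,-0.012],1],
    [[0.002,-0.003,0.101],[0,0,-0.012],1],
    [[0.002,-0.003,0.101],[0,0,-0.012],1],
    [[0.002,-0.003,0.101],[0,0,-0.012],1],
    [[0.002,-0.003,0.09],[0,0,-0.012],1],
  ],
)

```text
time_s: 23.7
tcp_pos: [0.6687, 0.0181, 0.0349]
eef_rot: [-180.0, 0.2, 0.9]
contact_force: [0.2, -0.1, -1.7]
gripper_width: 0.0118
```

```bash
python3 -c "
from plan import *
b=bay(1)
show([((.669,.0178,.11),0.7),((b[0],b[1],.11),-89),((b[0],b[1],.06),-89)])"
```

```text
t 23.7 tcp [0.6687 0.0181 0.0349] rot [-180.     0.2    0.9] j [ 18.  30. -12.  -0. -48.  73.] w 0.0118 F [ 0.2 -0.1 -1.7]
[[0.0, 0.0, -0.075], [-0.0, 0.003, 0.003]]  dist 0.075 deg 0.3
[[-0.109, 0.297, -0.075], [0.002, 0.003, 1.569]]  dist 0.326 deg 89.9
[[-0.109, 0.297, -0.025], [0.002, 0.003, 1.569]]  dist 0.318 deg 89.9
```

>>> step_arm(
  increments=[
    [[0,0,-0.04],[0,0.003,0],1],
    [[0,0,-0.078],[0,0.003,0.1],1],
    [[-0.012,0.033,-0.085],[0,0.003,0.25],1],
    [[-0.024,0.066,-0.085],[0,0.003,0.4],1],
    [[-0.036,0.1,-0.085],[0,0.003,0.55],1],
    [[-0.048,0.133,-0.085],[0,0.003,0.7],1],
    [[-0.06,0.165,-0.085],[0,0.003,0.85],1],
    [[-0.073,0.2,-0.085],[0,0.003,1.0],1],
    [[-0.085,0.235,-0.085],[0.002,0.003,1.15],1],
    [[-0.097,0.265,-0.08],[0.002,0.003,1.3],1],
  ],
)

```text
time_s: 24.7
tcp_pos: [0.577, -0.25, 0.1171]
eef_rot: [-179.8, -0.1, -73.9]
contact_force: [-0.1, 0.6, -1.3]
gripper_width: 0.0121
```

```bash
python3 -c "
from plan import *
b=bay(1)
show([((b[0],b[1],.11),-89),((b[0],b[1],.06),-89)])"
```

```text
t 24.7 tcp [ 0.577  -0.25    0.1171] rot [-1.798e+02 -1.000e-01 -7.390e+01] j [ -6.  21. -14.  -0. -55.  22.] w 0.0121 F [-0.1  0.6 -1.3]
[[0.026, 0.021, 0.007], [-0.004, -0.001, 0.263]]  dist 0.034 deg 15.1
[[0.026, 0.021, 0.057], [-0.004, -0.001, 0.263]]  dist 0.066 deg 15.1
```

>>> step_arm(
  increments=[
    [[0.015,0.012,0.007],[-0.003,0,0.14],1],
    [[0.025,0.019,0.007],[-0.003,0,0.25],1],
    [[0.026,0.02,0.007],[-0.003,0,0.263],1],
    [[0.026,0.02,0.007],[-0.003,0,0.263],1],
    [[0.026,0.02,0.03],[-0.003,0,0.263],1],
    [[0.026,0.02,0.05],[-0.003,0,0.263],1],
    [[0.026,0.02,0.057],[-0.003,0,0.263],1],
    [[0.026,0.02,0.057],[-0.003,0,0.263],1],
  ],
)

```text
time_s: 25.5
tcp_pos: [0.5652, -0.2781, 0.0579]
eef_rot: [179.9, 0.0, -88.5]
contact_force: [0.4, 0.5, 0.0]
gripper_width: 0.0119
```

```bash
python3 -c "
from plan import *
b=bay(1)
show([((b[0],b[1],.031),-89)])"
```

```text
t 25.5 tcp [ 0.5652 -0.2781  0.0579] rot [179.9   0.  -88.5] j [ -8.  25. -17.  -0. -48.  10.] w 0.0119 F [0.4 0.5 0. ]
[[0.003, 0.001, 0.027], [0.002, 0.0, 0.009]]  dist 0.027 deg 0.5
```

>>> step_arm(
  increments=[
    [[0.003,0.001,0.01],[0.001,0,0.009],1],
    [[0.003,0.001,0.024],[0.001,0,0.009],1],
    [[0.003,0.001,0.027],[0.001,0,0.009],1],
    [[0.003,0.001,0.027],[0.001,0,0.009],1],
    [[0.003,0.001,0.027],[0.001,0,0.009],0.62],
    [[0.003,0.001,0.027],[0.001,0,0.009],0.62],
    [[0.003,0.001,0.027],[0.001,0,0.009],0.62],
    [[0.003,0.001,0],[0,0,0.009],0.62],
    [[0.003,0.001,-0.05],[0,0,0.009],0.62],
    [[0.003,0.001,-0.1],[0,0,0.009],0.45],
  ],
)

```text
time_s: 26.5
tcp_pos: [0.5639, -0.2818, 0.1593]
eef_rot: [179.9, 0.0, -89.1]
contact_force: [1.2, -0.9, -0.3]
gripper_width: 0.0371
```

```bash
python3 -c "
from plan import *
show([((.50,.05,.20),-45),((.3712,.3846,.20),0)])"
```

```text
t 26.5 tcp [ 0.5639 -0.2818  0.1593] rot [179.9   0.  -89.1] j [ -9.  19. -10.   0. -61.  10.] w 0.0371 F [ 1.2 -0.9 -0.3]
[[-0.333, 0.059, -0.04], [0.002, 0.001, -0.77]]  dist 0.34 deg 44.1
[[-0.669, 0.183, -0.04], [0.002, 0.002, -1.556]]  dist 0.695 deg 89.1
```

>>> step_arm(
  increments=[
    [[-0.045,0.012,-0.02],[0,0,-0.1],0.4],
    [[-0.09,0.025,-0.04],[0,0,-0.21],0.4],
    [[-0.135,0.037,-0.04],[0,0,-0.31],0.4],
    [[-0.18,0.049,-0.04],[0,0,-0.42],0.4],
    [[-0.225,0.062,-0.04],[0,0,-0.52],0.4],
    [[-0.27,0.074,-0.04],[0,0,-0.63],0.4],
    [[-0.315,0.086,-0.04],[0,0,-0.73],0.4],
    [[-0.36,0.098,-0.04],[0,0,-0.84],0.4],
    [[-0.405,0.11,-0.04],[0,0,-0.94],0.4],
    [[-0.45,0.123,-0.04],[0,0,-1.05],0.4],
  ],
)

```text
time_s: 27.5
tcp_pos: [0.4342, 0.168, 0.1992]
eef_rot: [-179.9, -0.0, -28.7]
contact_force: [1.5, 0.3, -0.7]
gripper_width: 0.0524
```

```bash
python3 -c "
from plan import *
show([((.3712,.3846,.16),0)])"
```

```text
t 27.5 tcp [0.4342 0.168  0.1992] rot [-179.9   -0.   -28.7] j [ 45.   2. -27.  -0. -61.  16.] w 0.0524 F [ 1.5  0.3 -0.7]
[[-0.159, -0.16, 0.039], [-0.001, -0.0, -0.502]]  dist 0.229 deg 28.7
```

>>> step_arm(
  increments=[
    [[-0.03,-0.03,0],[0,0,-0.1],0.4],
    [[-0.06,-0.06,0],[0,0,-0.2],0.4],
    [[-0.09,-0.09,0.01],[0,0,-0.3],0.4],
    [[-0.12,-0.12,0.02],[0,0,-0.4],0.4],
    [[-0.145,-0.145,0.03],[0,0,-0.48],0.4],
    [[-0.159,-0.16,0.039],[-0.001,0,-0.502],0.4],
    [[-0.159,-0.16,0.039],[-0.001,0,-0.502],0.4],
    [[-0.159,-0.16,0.039],[-0.001,0,-0.502],0.4],
    [[-0.159,-0.16,0.039],[-0.001,0,-0.502],0.4],
  ],
)

```text
time_s: 28.4
tcp_pos: [0.3737, 0.3825, 0.1599]
eef_rot: [180.0, 0.0, -0.3]
contact_force: [0.3, -0.8, 0.1]
gripper_width: 0.0524
```

```bash
python3 look.py t6; python3 -c "
from plan import *
show([((.3712,.3846,.081),0)])
c=cap('side','s4')
im=c['color'][250:480,100:420,::-1]; cv2.imwrite('pics/s4c.png',cv2.resize(im,None,fx=2.4,fy=2.4))"
```

```text
fin px [465.  152.7] 160 xy [ 0.792 -0.346] rect 12 69 pca 90.0 tabdir 172.7 dist 0.1689 71
fin px [439.  220.6] 116 xy [ 0.6238 -0.2803] rect 12 49 pca -88.0 tabdir -89.2 dist 0.0444 71
fin px [439.2 245. ] 103 xy [ 0.5639 -0.28  ] rect 10 48 pca -89.1 tabdir -88.9 dist 0.0441 67
fin px [439.8 269. ] 99 xy [ 0.5056 -0.2808] rect 10 48 pca -89.0 tabdir -89.3 dist 0.0444 71
fin px [440.6 293.9] 106 xy [ 0.4457 -0.282 ] rect 12 48 pca -88.6 tabdir -89.7 dist 0.0441 77
fin px [441.7 318. ] 98 xy [ 0.388  -0.2839] rect 10 48 pca -90.3 tabdir -88.9 dist 0.0438 78
t 28.4 tcp [0.3738 0.3824 0.1601] rot [180.    0.   -0.3] j [ 67.  11. -22.  -0. -57.  23.] w 0.0523 F [0.3 0.4 0.3]
[[-0.003, -0.002, 0.079], [0.0, 0.0, -0.006]]  dist 0.079 deg 0.3
```

View pics/s4c.png

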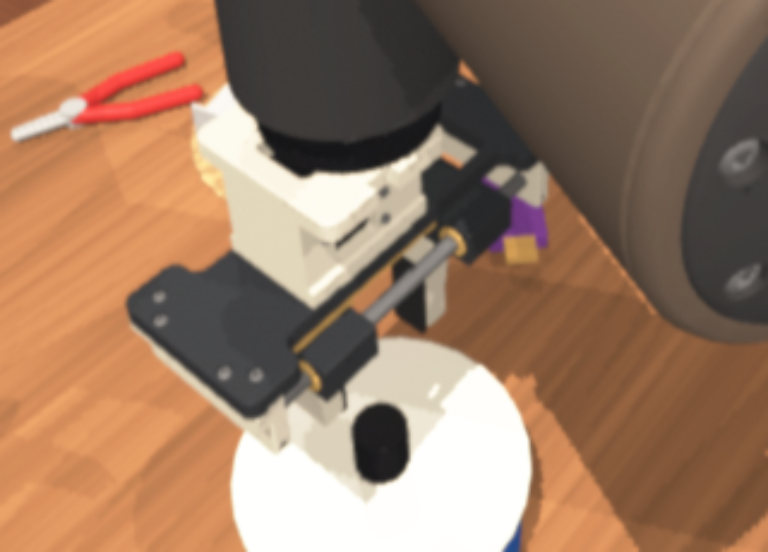

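View pics/t6c.png

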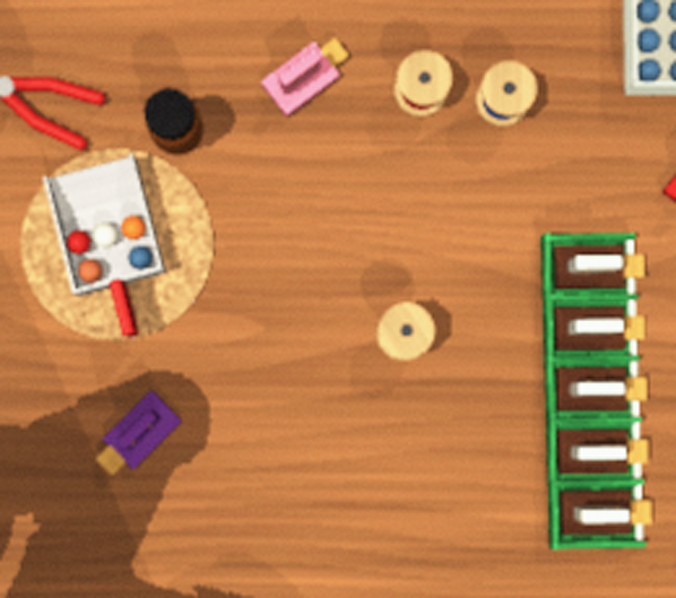

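```bash
python3 -c "
from meas import *
c=pickle.load(open('s4.pkl','rb'));V=c['color'].max(2).astype(int)
R=np.zeros(V.shape,bool);R[412:458,243:275]=1
for b in blobs(R&(V<60),50): print(b[0],b[1],onz(c,b[0],.0925))
c=pickle.load(open('side0.pkl','rb'));V=c['color'].max(2).astype(int)
R=np.zeros(V.shape,bool);R[412:458,243:275]=1
for b in blobs(R&(V<60),50): print(b[0],b[1],onz(c,b[0],.0925))
"
```

```text
[258.24390244 434.14982578] 574 [0.37198576 0.38413711 0.0925    ]
[258.44237288 434.29322034] 590 [0.37165557 0.38412528 0.0925    ]
```

>>> step_arm(
  increments=[
    [[-0.002,-0.002,0.03],[0,0,0],0.4],
    [[-0.002,-0.002,0.06],[0,0,0],0.4],
    [[-0.002,-0.002,0.076],[0,0,0],0.4],
    [[-0.002,-0.002,0.079],[0,0,0],0.4],
    [[-0.002,-0.002,0.079],[0,0,0],0.4],
    [[-0.002,-0.002,0.079],[0,0,0],1],
    [[-0.002,-0.002,0.079],[0,0,0],1],
    [[-0.002,-0.002,0.079],[0,0,0],1],
    [[-0.002,-0.002,0.079],[0,0,0],1],
    [[-0.002,-0.002,0.079],[0,0,0],1],
  ],
  force=35,
)

```text
time_s: 29.5
tcp_pos: [0.3715, 0.3853, 0.0814]
eef_rot: [180.0, 0.0, -0.2]
contact_force: [-1.2, -1.6, 7.2]
gripper_width: 0.029
```

```bash
python3 -c "
from plan import *
show([((.3715,.3843,.15),0),((.546,.434,.15),0),((.546,.434,.05),0),((.546,.434,.019),0)])"
```

```text
t 29.5 tcp [0.3715 0.3853 0.0814] rot [180.    0.   -0.2] j [ 67.  16. -28.   0. -47.  23.] w 0.029 F [-1.2 -1.6  7.2]
[[-0.0, 0.001, -0.069], [0.0, 0.0, -0.004]]  dist 0.069 deg 0.2
[[0.174, -0.049, -0.069], [0.0, 0.0, -0.004]]  dist 0.194 deg 0.2
[[0.174, -0.049, 0.031], [0.0, 0.0, -0.004]]  dist 0.184 deg 0.2
[[0.174, -0.049, 0.062], [0.0, 0.0, -0.004]]  dist 0.192 deg 0.2
```

>>> step_arm(
  increments=[
    [[0,0,-0.01],[0,0,0],1],
    [[0,0,-0.03],[0,0,0],1],
    [[0,0,-0.055],[0,0,0],1],
    [[0.02,-0.005,-0.069],[0,0,0],1],
    [[0.055,-0.015,-0.069],[0,0,0],1],
    [[0.09,-0.025,-0.069],[0,0,0],1],
    [[0.125,-0.035,-0.069],[0,0,0],1],
    [[0.16,-0.045,-0.069],[0,0,0],1],
    [[0.174,-0.049,-0.069],[0,0,0],1],
    [[0.174,-0.049,-0.05],[0,0,0],1],
  ],
)

```text
time_s: 30.5
tcp_pos: [0.5489, 0.4349, 0.1323]
eef_rot: [-179.9, -0.2, -0.3]
contact_force: [-1.0, -0.3, -1.0]
gripper_width: 0.0294
```

```bash
python3 -c "
from plan import *
show([((.546,.434,.05),0),((.546,.434,.019),0)])
c=cap('side','s5')"
```

```text
t 30.5 tcp [0.5489 0.4349 0.1323] rot [-179.9   -0.2   -0.3] j [ 54.  26.  -3.   0. -60.  35.] w 0.0294 F [-1.  -0.3 -1. ]
[[-0.003, 0.001, 0.082], [-0.002, -0.003, -0.005]]  dist 0.082 deg 0.3
[[-0.003, 0.001, 0.113], [-0.002, -0.003, -0.005]]  dist 0.113 deg 0.3
```

View pics/s5.png

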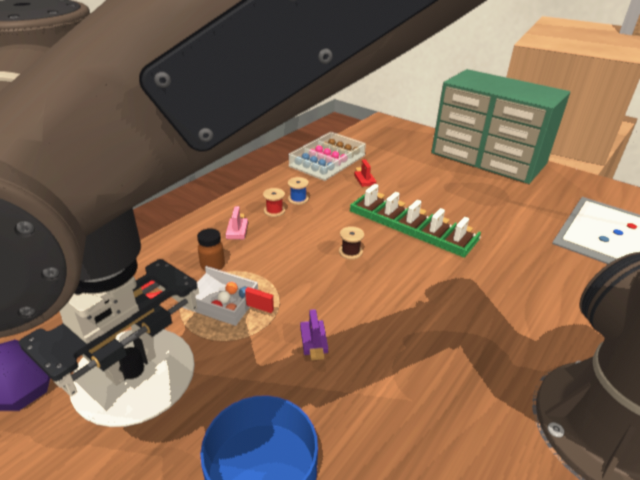

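>>> step_arm(
  increments=[
    [[-0.002,0.001,0.03],[0,0,0],1],
    [[-0.002,0.001,0.06],[0,0,0],1],
    [[-0.002,0.001,0.09],[0,0,0],1],
    [[-0.002,0.001,0.105],[0,0,0],1],
    [[-0.002,0.001,0.113],[0,0,0],1],
    [[-0.002,0.001,0.114],[0,0,0],1],
    [[-0.002,0.001,0.114],[0,0,0],0.5],
    [[-0.002,0.001,0.114],[0,0,0],0.4],
    [[-0.002,0.001,0.114],[0,0,0],0.4],
    [[-0.002,0.001,0.114],[0,0,0],0.4],
  ],
)

```text
time_s: 31.55
tcp_pos: [0.5437, 0.4327, 0.0171]
eef_rot: [180.0, 0.0, -0.2]
contact_force: [-0.0, -0.7, -0.8]
gripper_width: 0.0513
```

```bash
python3 -c "
from plan import *
show([((.546,.434,.20),0)])"
```

```text
t 31.6 tcp [0.5437 0.4327 0.0171] rot [180.    0.   -0.2] j [ 55.  33. -10.   0. -48.  35.] w 0.0513 F [-0.  -0.7 -0.8]
[[0.002, -0.001, -0.183], [0.0, 0.0, -0.004]]  dist 0.183 deg 0.2
```

>>> step_arm(
  increments=[
    [[0,0,-0.04],[0,0,0],0.4],
    [[0,0,-0.08],[0,0,0],0.4],
    [[0,0,-0.13],[0,0,0],0.4],
    [[0,0,-0.183],[0,0,0],0.4],
    [[-0.02,0.06,-0.183],[0,0,0],0.4],
    [[-0.05,0.1,-0.183],[0,0,0],0.4],
    [[-0.05,0.1,-0.183],[0,0,0],0.4],
  ],
)

```text
time_s: 32.25
tcp_pos: [0.4909, 0.3292, 0.2006]
eef_rot: [180.0, 0.1, -0.3]
contact_force: [0.7, 1.5, 0.7]
gripper_width: 0.0524
```

```bash
python3 -c "
from meas import *
c=cap('top','t7')
im=c['color'][90:390,80:380,::-1]; cv2.imwrite('pics/t7c.png',cv2.resize(im,None,fx=2,fy=2))
c0=pickle.load(open('top0.pkl','rb'))
hsv=cv2.cvtColor(c0['color'],cv2.COLOR_RGB2HSV).astype(int); H,S,V=hsv[...,0],hsv[...,1],hsv[...,2]
im=c0['color'][165:265,205:305,::-1]; cv2.imwrite('pics/pan.png',cv2.resize(im,None,fx=6,fy=6,interpolation=cv2.INTER_CUBIC))
c=cap('side','s6')
im=c['color'][240:360,150:300,::-1]; cv2.imwrite('pics/pans.png',cv2.resize(im,None,fx=5,fy=5,interpolation=cv2.INTER_CUBIC))
"
```

```text
(no output)
```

View pics/pan.png

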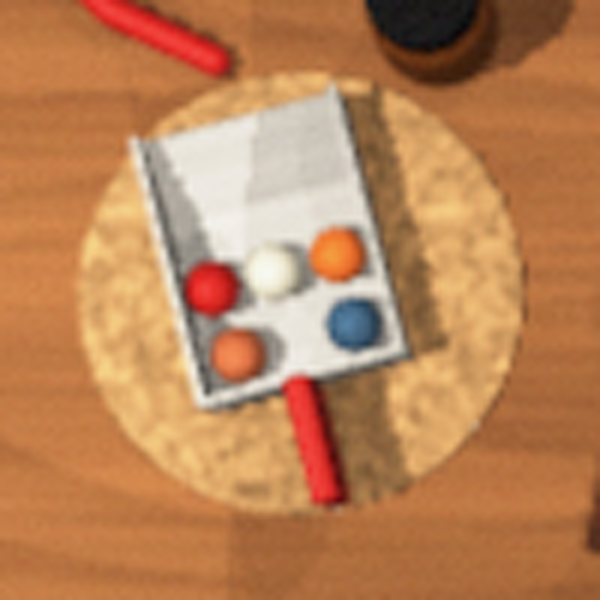

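View pics/pans.png

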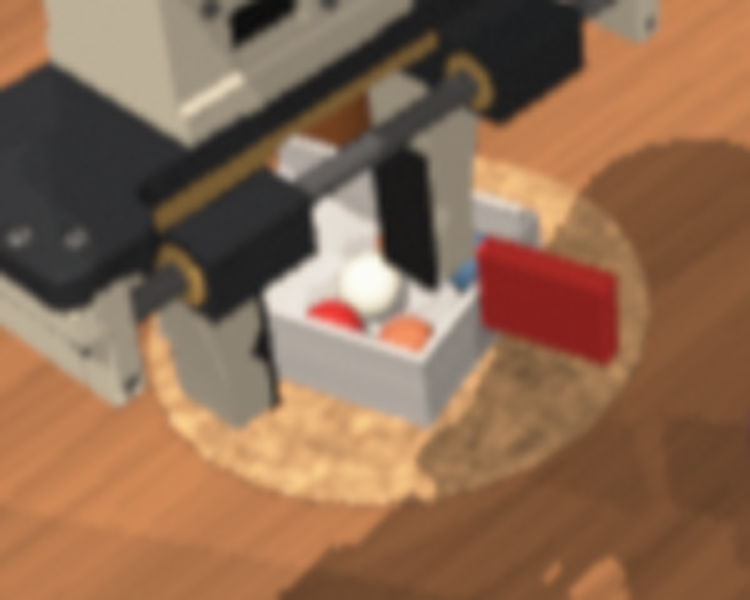

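View pics/t7c.png

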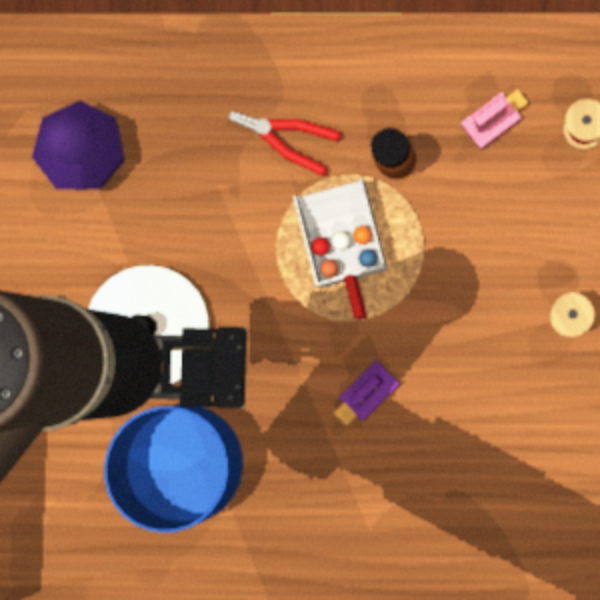

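```bash
python3 -c "
from h import *
c=pickle.load(open('top0.pkl','rb'))
f=lambda u,v,z:onz(c,(205+u/6-.0,165+v/6),z)[:2]
P=[f(203,405,.037),f(408,352,.037),f(335,90,.037),f(137,143,.037)]
print(np.round(P,4)); ctr=np.mean(P,0);print(ctr)
ax=(P[2]+P[3]-P[0]-P[1])/2;print(np.linalg.norm(ax),np.degrees(np.arctan2(ax[1],ax[0])))
w=(P[0]+P[3]-P[1]-P[2])/2;print(np.linalg.norm(w),np.degrees(np.arctan2(w[1],w[0]))-90)
h=[f(297,380,.059),f(328,500,.059)];print(np.round(h,4)); d=h[0]-h[1];print(np.degrees(np.arctan2(d[1],d[0])),np.linalg.norm(d))
print('mat',f(300,292,.003))
c7=pickle.load(open('t7.pkl','rb'))
# bin outer rim approx px
for (u,v) in [(174,467)]: print('bin',onz(c7,(80+u/2,90+v/2),.07))
"
```

```text
[[0.5941 0.2117]
 [0.6164 0.1271]
 [0.7258 0.1588]
 [0.7034 0.2411]]
[0.65992475 0.18466717]
0.11355984056030423 15.61420173207061
0.08633968935049509 14.987672978049872
[[0.6025 0.1695]
 [0.5537 0.1562]]
15.257715376934316 0.05052176791800799
mat [0.64546766 0.17740875]
bin [0.37251216 0.37394328 0.07      ]
```

```bash
python3 -c "
from plan import *
show([((.5741,.1613,.15),15.3),((.5741,.1613,.0265),15.3)])"
```

```text
t 32.4 tcp [0.4924 0.3312 0.201 ] rot [-180.    -0.    -0.3] j [ 53.  14. -12.  -0. -64.  37.] w 0.0526 F [0.9 1.3 0.4]
[[0.082, 0.17, 0.051], [-0.0, -0.0, -0.272]]  dist 0.195 deg 15.6
[[0.082, 0.17, 0.174], [-0.0, -0.0, -0.272]]  dist 0.257 deg 15.6
```

>>> step_arm(
  increments=[
    [[0.02,0.04,0],[0,0,-0.07],0.45],
    [[0.04,0.08,0],[0,0,-0.14],0.45],
    [[0.06,0.12,0.01],[0,0,-0.21],0.45],
    [[0.08,0.16,0.03],[0,0,-0.272],0.45],
    [[0.082,0.17,0.051],[0,0,-0.272],0.45],
    [[0.082,0.17,0.08],[0,0,-0.272],0.45],
    [[0.082,0.17,0.08],[0,0,-0.272],0.45],
    [[0.082,0.17,0.08],[0,0,-0.272],0.45],
  ],
)

```text
time_s: 33.15
tcp_pos: [0.5751, 0.1628, 0.1198]
eef_rot: [179.9, 0.1, 15.4]
contact_force: [0.8, -0.1, 1.5]
gripper_width: 0.0481
```

```bash
python3 -c "
from plan import *
show([((.5741,.1613,.0265),15.3)])
c=cap('side','s7')
im=c['color'][200:360,150:350,::-1]; cv2.imwrite('pics/s7c.png',cv2.resize(im,None,fx=3.7,fy=3.7,interpolation=cv2.INTER_CUBIC))
"
```

```text
t 33.1 tcp [0.5751 0.1628 0.1198] rot [1.799e+02 1.000e-01 1.540e+01] j [ 35.  19. -17.   0. -54.  71.] w 0.0481 F [ 0.8 -0.1  1.5]
[[-0.001, 0.001, 0.093], [0.002, 0.002, 0.002]]  dist 0.093 deg 0.2
```

View pics/s7c.png

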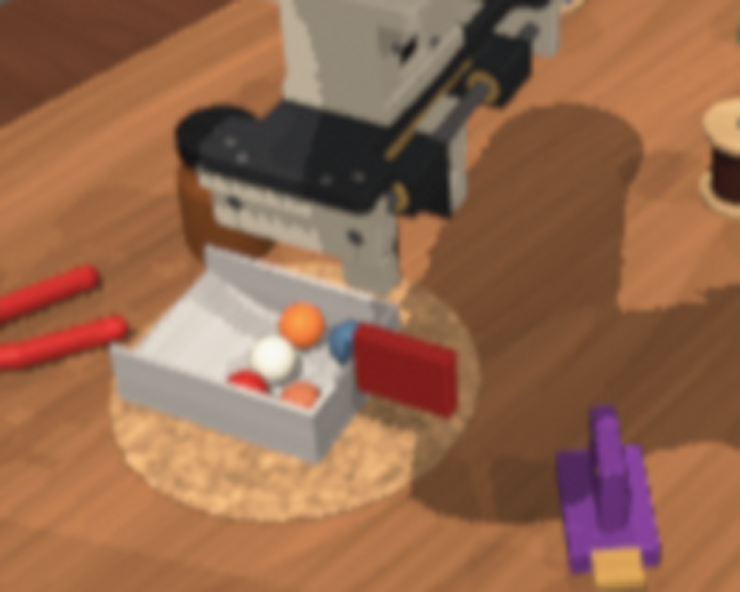

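>>> step_arm(
  increments=[
    [[-0.001,0.001,0.03],[0.001,0.001,0],0.45],
    [[-0.001,0.001,0.06],[0.001,0.001,0],0.45],
    [[-0.001,0.001,0.085],[0.001,0.001,0],0.45],
    [[-0.001,0.001,0.093],[0.001,0.001,0],0.45],
    [[-0.001,0.001,0.093],[0.001,0.001,0],0.7],
    [[-0.001,0.001,0.093],[0.001,0.001,0],0.8],
    [[-0.001,0.001,0.093],[0.001,0.001,0],1],
    [[-0.001,0.001,0.093],[0.001,0.001,0],1],
    [[-0.001,0.001,0.093],[0.001,0.001,0],1],
    [[-0.001,0.001,0.093],[0.001,0.001,0],1],
  ],
  force=58,
)

```text
time_s: 34.2
tcp_pos: [0.5742, 0.1614, 0.0275]
eef_rot: [-180.0, -0.1, 15.4]
contact_force: [-1.2, 1.8, 5.4]
gripper_width: 0.0114
```

```bash
python3 -c "
from plan import *
show([((.5741,.1613,.20),15.3)])
"
```

```text
t 34.2 tcp [0.5742 0.1614 0.0275] rot [-1.80e+02 -1.00e-01  1.54e+01] j [ 34.  25. -23.  -0. -43.  71.] w 0.0114 F [-1.2  1.8  5.4]
[[0.0, -0.0, -0.172], [-0.001, -0.001, 0.001]]  dist 0.172 deg 0.1
```

>>> step_arm(
  increments=[
    [[0,0,-0.005],[0,0,0],1],
    [[0,0,-0.012],[0,0,0],1],
    [[0,0,-0.022],[0,0,0],1],
    [[0,0,-0.034],[0,0,0],1],
    [[0,0,-0.048],[0,0,0],1],
    [[0,0,-0.062],[0,0,0],1],
    [[0,0,-0.074],[0,0,0],1],
    [[0,0,-0.08],[0,0,0],1],
  ],
)

```text
time_s: 35.0
tcp_pos: [0.5743, 0.1614, 0.1087]
eef_rot: [-180.0, -0.1, 15.4]
contact_force: [1.0, 1.1, -3.2]
gripper_width: 0.0118
```

```bash
python3 -c "
from plan import *
show([])
c=cap('side','s8')
im=c['color'][200:360,150:350,::-1]; cv2.imwrite('pics/s8c.png',cv2.resize(im,None,fx=3.7,fy=3.7,interpolation=cv2.INTER_CUBIC))
"
```

```text
t 35.0 tcp [0.5743 0.1614 0.1087] rot [-1.80e+02 -1.00e-01  1.54e+01] j [ 34.  19. -18.  -0. -53.  71.] w 0.0118 F [ 1.   1.1 -3.2]
```

View pics/s8c.png

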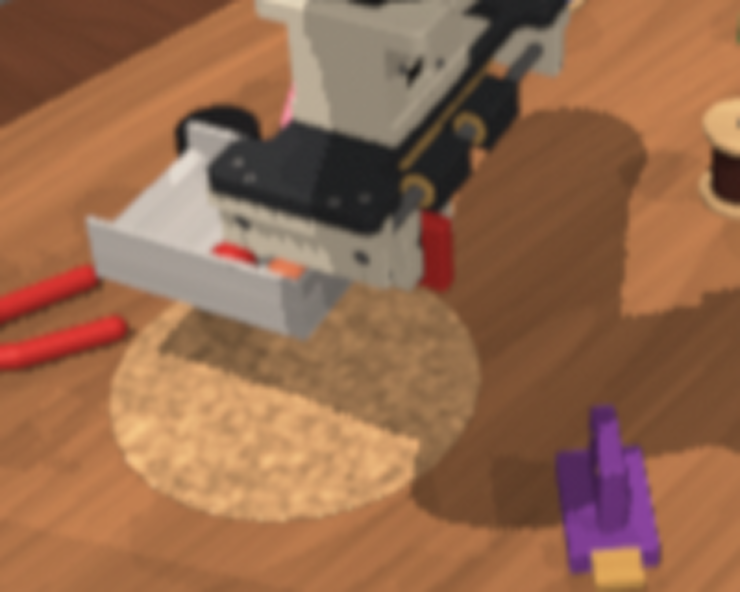

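```bash
python3 -c "
from plan import *
show([((.5742,.1614,.16),15.3),((.50,.17,.19),45),((.40,.19,.19),80)])
"
```

```text
t 35.0 tcp [0.5745 0.1615 0.109 ] rot [-179.9   -0.2   15.4] j [ 34.  19. -18.   0. -53.  71.] w 0.0117 F [-0.5  0.  -2.2]
[[-0.0, -0.0, -0.051], [-0.001, -0.003, 0.001]]  dist 0.051 deg 0.2
[[-0.069, -0.028, -0.081], [-0.0, -0.003, -0.517]]  dist 0.11 deg 29.6
[[-0.161, -0.074, -0.081], [0.001, -0.003, -1.128]]  dist 0.195 deg 64.6
```

>>> step_arm(
  increments=[
    [[0,0,-0.015],[0,0,0],1],
    [[0,0,-0.035],[0,0,0],1],
    [[-0.002,-0.001,-0.055],[0,0,-0.02],1],
    [[-0.008,-0.003,-0.07],[0,0,-0.06],1],
    [[-0.017,-0.007,-0.079],[0,0,-0.13],1],
    [[-0.028,-0.011,-0.081],[0,-0.001,-0.21],1],
    [[-0.041,-0.016,-0.081],[0,-0.002,-0.3],1],
    [[-0.055,-0.022,-0.081],[0,-0.003,-0.4],1],
    [[-0.069,-0.028,-0.081],[0,-0.003,-0.5],1],
    [[-0.083,-0.035,-0.081],[0,-0.003,-0.6],1],
  ],
)

```text
time_s: 36.05
tcp_pos: [0.4835, 0.1726, 0.1873]
eef_rot: [-179.9, 0.2, 50.0]
contact_force: [0.1, -0.3, -3.1]
gripper_width: 0.0119
```

```bash
python3 -c "
from plan import *
show([((.40,.19,.19),80)])
"
```

```text
t 36.0 tcp [0.4835 0.1726 0.1873] rot [-179.9    0.2   50. ] j [ 42.   7. -23.  -0. -60.  98.] w 0.0119 F [ 0.1 -0.3 -3.1]
[[-0.04, -0.075, -0.002], [-0.002, 0.003, -0.524]]  dist 0.085 deg 30.0
```

>>> step_arm(
  increments=[
    [[-0.01,-0.016,-0.001],[0,0.001,-0.1],1],
    [[-0.019,-0.032,-0.002],[0,0.002,-0.2],1],
    [[-0.026,-0.046,-0.002],[-0.001,0.002,-0.3],1],
    [[-0.032,-0.058,-0.002],[-0.001,0.003,-0.39],1],
    [[-0.036,-0.067,-0.002],[-0.002,0.003,-0.46],1],
    [[-0.039,-0.073,-0.002],[-0.002,0.003,-0.51],1],
    [[-0.04,-0.075,-0.002],[-0.002,0.003,-0.524],1],
    [[-0.04,-0.075,-0.002],[-0.002,0.003,-0.524],1],
    [[-0.04,-0.075,-0.002],[-0.002,0.003,-0.524],1],
  ],
)

```text
time_s: 36.95
tcp_pos: [0.4016, 0.1907, 0.1899]
eef_rot: [180.0, -0.0, 79.7]
contact_force: [0.6, -0.1, -2.1]
gripper_width: 0.0117
```

```bash
cat > pour.py <<'E'
from plan import *
B=np.array([.3715,.384])
def pose(th,phi=80,back=.025,z=.10):
    u=np.array([np.cos(np.radians(phi)),np.sin(np.radians(phi))]); t=np.radians(th)
    L=B-back*u
    p=L-u*(.147*np.cos(t)-.0065*np.sin(t)); zz=z+.147*np.sin(t)+.0065*np.cos(t)
    return ([*p,zz],Ro.from_euler('z',phi,degrees=True)*Ro.from_euler('y',th,degrees=True)*Ro.from_euler('x',180,degrees=True))
E
python3 -c "
from pour import *
P=[pose(5,z=.17,back=.06),pose(12,z=.14,back=.04),pose(18,z=.11,back=.03),pose(22),pose(26),pose(30),pose(35),pose(40),pose(46)]
for p in P: print(np.round(p[0],3),np.hypot(*p[0][:2]).round(3))
show(P)
cap('top','t8')
"
```

```text
[0.336 0.181 0.189] 0.382
[0.34  0.204 0.177] 0.397
[0.342 0.219 0.162] 0.406
[0.344 0.228 0.161] 0.412
[0.345 0.232 0.17 ] 0.416
[0.346 0.237 0.179] 0.419
[0.347 0.244 0.19 ] 0.424
[0.348 0.253 0.199] 0.43
[0.35  0.263 0.21 ] 0.438
t 37.0 tcp [0.4016 0.1907 0.1899] rot [180.   -0.   79.7] j [ 51.  -0. -30.   0. -60. 119.] w 0.0117 F [ 0.6 -0.1 -2.1]
[[-0.021, -0.063, 0.001], [0.0, -0.088, -0.005]]  dist 0.066 deg 5.0
[[0.002, -0.063, 0.013], [-0.0, -0.21, -0.005]]  dist 0.065 deg 12.0
[[0.017, -0.063, 0.028], [-0.0, -0.315, -0.005]]  dist 0.071 deg 18.0
[[0.026, -0.063, 0.029], [-0.0, -0.385, -0.005]]  dist 0.074 deg 22.0
[[0.03, -0.063, 0.02], [-0.001, -0.454, -0.005]]  dist 0.073 deg 26.0
[[0.036, -0.063, 0.011], [-0.001, -0.524, -0.005]]  dist 0.074 deg 30.0
[[0.043, -0.063, 0.0], [-0.001, -0.611, -0.005]]  dist 0.077 deg 35.0
[[0.051, -0.063, -0.01], [-0.001, -0.699, -0.005]]  dist 0.082 deg 40.0
[[0.062, -0.063, -0.02], [-0.002, -0.803, -0.005]]  dist 0.091 deg 46.0
```

View pics/t8.png

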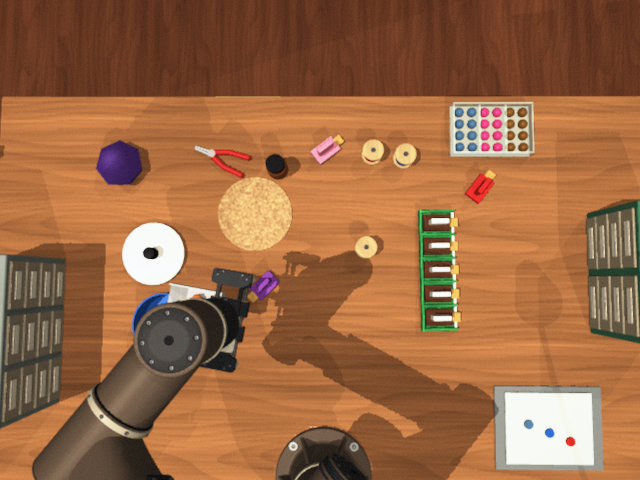

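>>> step_arm(
  increments=[
    [[0,-0.008,0],[0,-0.05,0],1],
    [[0.002,-0.018,0.003],[0,-0.11,0],1],
    [[0.006,-0.03,0.007],[0,-0.17,-0.002],1],
    [[0.01,-0.042,0.013],[0,-0.23,-0.003],1],
    [[0.014,-0.053,0.02],[0,-0.28,-0.005],1],
    [[0.017,-0.061,0.026],[0,-0.315,-0.005],1],
    [[0.017,-0.063,0.028],[0,-0.315,-0.005],1],
    [[0.017,-0.063,0.028],[0,-0.315,-0.005],1],
    [[0.017,-0.063,0.028],[0,-0.315,-0.005],1],
  ],
)

```text
time_s: 37.9
tcp_pos: [0.3427, 0.2185, 0.1621]
eef_rot: [-180.0, 18.0, 80.0]
contact_force: [-0.1, -0.5, -2.8]
gripper_width: 0.012
```

```bash
python3 -c "
from pour import *
P=[pose(18,z=.11,back=.03),pose(22),pose(26),pose(29),pose(32),pose(36),pose(41),pose(46)]
show(P)
cap('side','s9')
c=cap('top','t9'); im=c['color'][230:380,100:300,::-1];cv2.imwrite('pics/t9c.png',cv2.resize(im,None,fx=4,fy=4))
"
```

```text
t 37.9 tcp [0.3427 0.2185 0.1621] rot [-180.   18.   80.] j [ 65.   8. -30.   5. -69. 102.] w 0.012 F [-0.1 -0.5 -2.8]
[[0.0, -0.0, 0.0], [-0.0, -0.001, 0.0]]  dist 0.001 deg 0.0
[[0.009, -0.0, -0.002], [0.0, -0.071, 0.0]]  dist 0.009 deg 4.0
[[0.01, -0.0, -0.012], [0.0, -0.14, 0.0]]  dist 0.016 deg 8.0
[[0.012, -0.0, -0.02], [0.0, -0.193, 0.0]]  dist 0.023 deg 11.0
[[0.014, -0.0, -0.027], [0.0, -0.245, 0.0]]  dist 0.03 deg 14.0
[[0.017, -0.0, -0.037], [0.0, -0.315, 0.0]]  dist 0.041 deg 18.0
[[0.022, -0.0, -0.049], [0.0, -0.402, 0.0]]  dist 0.053 deg 23.0
[[0.028, -0.0, -0.06], [0.0, -0.489, 0.0]]  dist 0.066 deg 28.0
```

View pics/s9.png

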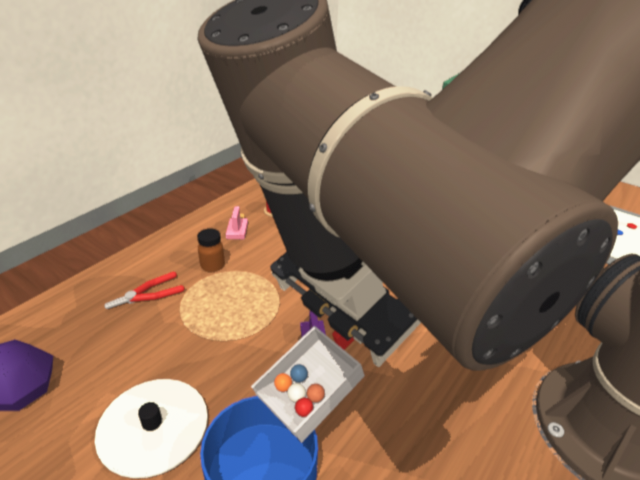

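View pics/t9c.png

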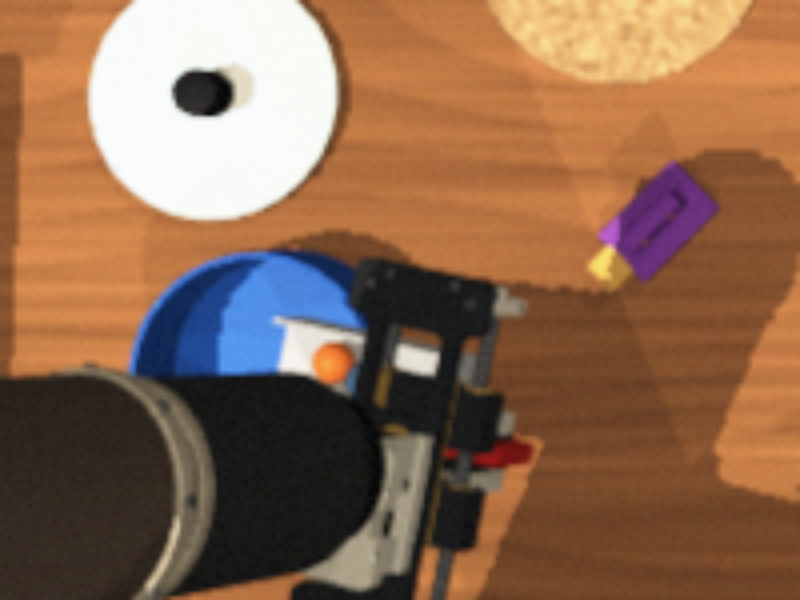

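>>> step_arm(
  increments=[
    [[0.005,0,-0.001],[0,-0.035,0],1],
    [[0.009,0,-0.002],[0,-0.071,0],1],
    [[0.01,0,-0.007],[0,-0.105,0],1],
    [[0.01,0,-0.012],[0,-0.14,0],1],
    [[0.011,0,-0.016],[0,-0.166,0],1],
    [[0.012,0,-0.02],[0,-0.193,0],1],
    [[0.013,0,-0.023],[0,-0.22,0],1],
    [[0.014,0,-0.027],[0,-0.245,0],1],
    [[0.016,0,-0.032],[0,-0.28,0],1],
    [[0.017,0,-0.037],[0,-0.315,0],1],
  ],
)

```text
time_s: 39.0
tcp_pos: [0.3473, 0.2462, 0.1922]
eef_rot: [-180.0, 36.2, 80.0]
contact_force: [-0.2, 0.4, -2.4]
gripper_width: 0.0115
```

```bash
python3 -c "
from pour import *
P=[pose(36),pose(41),pose(46)]
show(P)
c=cap('side','s10');im=c['color'][300:480,180:420,::-1];cv2.imwrite('pics/s10c.png',cv2.resize(im,None,fx=3,fy=3))
"
```

```text
t 39.0 tcp [0.3473 0.2462 0.1922] rot [-180.    36.2   80. ] j [ 69.  19. -19.   7. -87.  99.] w 0.0115 F [-0.2  0.4 -2.4]
[[0.0, -0.0, 0.001], [0.0, 0.003, 0.001]]  dist 0.001 deg 0.2
[[0.001, -0.0, -0.012], [0.0, -0.084, 0.001]]  dist 0.012 deg 4.8
[[0.003, -0.0, -0.025], [0.0, -0.172, 0.001]]  dist 0.025 deg 9.8
```

View pics/s10c.png

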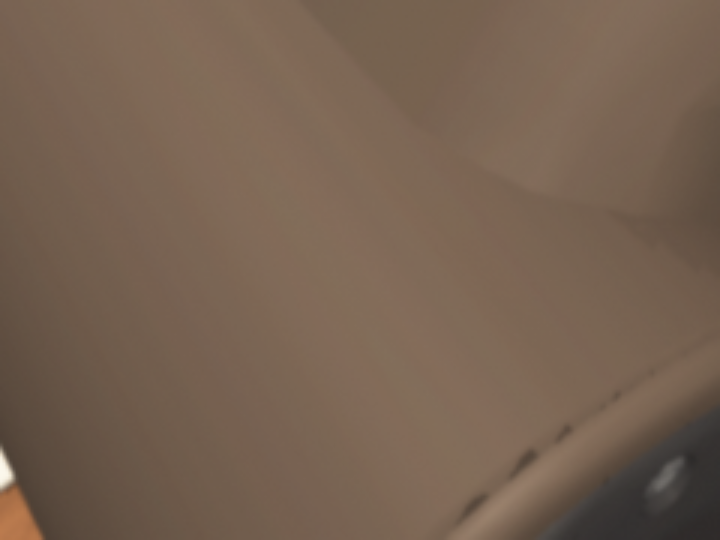

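>>> step_arm(
  increments=[
    [[0,0,-0.005],[0,-0.035,0],1],
    [[0.001,0,-0.012],[0,-0.084,0],1],
    [[0.002,0,-0.018],[0,-0.13,0],1],
    [[0.003,0,-0.025],[0,-0.172,0],1],
    [[0.003,0,-0.028],[0,-0.2,0],1],
    [[0.003,0,-0.028],[0,-0.2,0],1],
    [[0.003,0,-0.028],[0,-0.2,0],1],
    [[0.003,0,-0.028],[0,-0.2,0],1],
    [[0.003,0,-0.028],[0,-0.2,0],1],
    [[0.003,0,-0.028],[0,-0.2,0],1],
  ],
)

```text
time_s: 40.05
tcp_pos: [0.3504, 0.2643, 0.213]
eef_rot: [-180.0, 47.5, 80.0]
contact_force: [0.2, -0.1, -2.0]
gripper_width: 0.0119
```

```bash
python3 -c "
from pour import *
P=[pose(30,z=.11),pose(20,z=.125,back=.03),((.4,.19,.19),80)]
show(P)
c=cap('top','t10');im=c['color'][230:380,100:300,::-1];cv2.imwrite('pics/t10c.png',cv2.resize(im,None,fx=4,fy=4))
"
```

```text
t 40.0 tcp [0.3504 0.2643 0.213 ] rot [-180.    47.5   80. ] j [ 70.  26. -13.   7. -98.  98.] w 0.0119 F [ 0.2 -0.1 -2. ]
[[-0.001, -0.0, 0.036], [0.0, 0.305, 0.001]]  dist 0.036 deg 17.5
[[-0.007, -0.0, 0.054], [0.0, 0.479, 0.001]]  dist 0.055 deg 27.5
[[-0.027, 0.062, 0.063], [0.0, 0.828, 0.001]]  dist 0.092 deg 47.5
```

View pics/t10c.png

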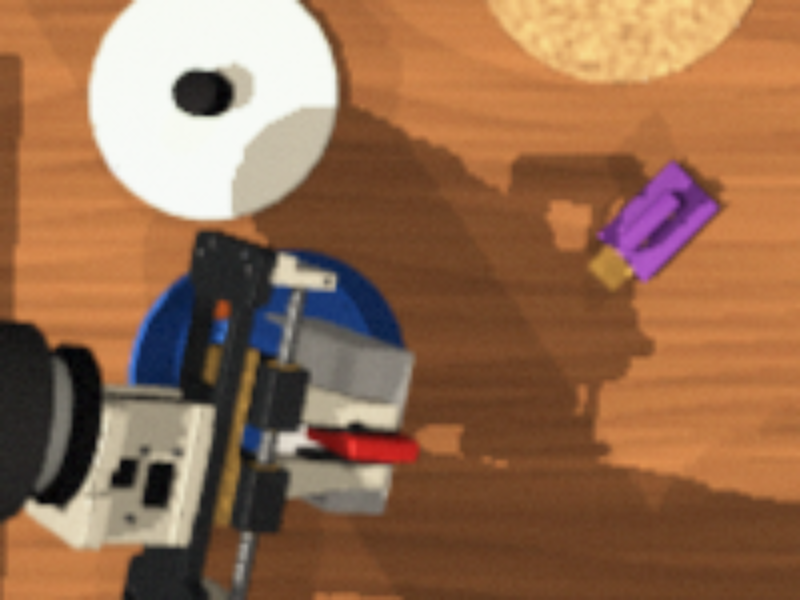

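Orange bead is seen in the bin at (222,310) of the crop; pan appears emptied. Untilt and back off.

>>> step_arm(
  increments=[
    [[-0.001,0,0.015],[0,0.1,0],1],
    [[-0.001,0,0.026],[0,0.2,0],1],
    [[-0.001,0,0.036],[0,0.305,0],1],
    [[-0.004,0.002,0.046],[0,0.4,0],1],
    [[-0.01,0.014,0.054],[0,0.5,0],1],
    [[-0.016,0.028,0.058],[0,0.6,0.001],1],
    [[-0.022,0.045,0.061],[0,0.7,0.001],1],
    [[-0.027,0.06,0.063],[0,0.8,0.001],1],
    [[-0.027,0.062,0.063],[0,0.828,0.001],1],
    [[-0.027,0.062,0.063],[0,0.828,0.001],1],
  ],
)

```text
time_s: 41.1
tcp_pos: [0.4002, 0.1888, 0.1906]
eef_rot: [180.0, 0.0, 79.8]
contact_force: [-0.1, 1.0, -1.9]
gripper_width: 0.0115
```

```bash
python3 -c "
from plan import *
show([((.50,.17,.16),45),((.5742,.1614,.12),15.3)])
"
```

```text
t 41.1 tcp [0.4002 0.1888 0.1906] rot [180.    0.   79.8] j [ 51.  -0. -30.   0. -60. 119.] w 0.0115 F [-0.1  1.  -1.9]
[[-0.001, 0.102, 0.031], [0.0, 0.0, 0.608]]  dist 0.106 deg 34.8
[[0.004, 0.176, 0.071], [0.001, 0.0, 1.127]]  dist 0.19 deg 64.5
```

>>> step_arm(
  increments=[
    [[0,0.015,0],[0,0,0.1],1],
    [[0,0.035,0],[0,0,0.23],1],
    [[0,0.055,0.005],[0,0,0.36],1],
    [[0,0.075,0.01],[0,0,0.49],1],
    [[0,0.095,0.015],[0,0,0.62],1],
    [[0,0.115,0.02],[0,0,0.75],1],
    [[0.001,0.135,0.025],[0,0,0.88],1],
    [[0.002,0.15,0.03],[0,0,1.0],1],
    [[0.003,0.163,0.035],[0,0,1.09],1],
    [[0.003,0.168,0.035],[0,0,1.127],1],
  ],
)

```text
time_s: 42.1
tcp_pos: [0.5663, 0.1642, 0.1529]
eef_rot: [179.8, 0.3, 15.2]
contact_force: [-0.0, 0.4, -1.4]
gripper_width: 0.0117
```

```bash
python3 -c "
from plan import *
show([((.566,.157,.06),15.3),((.566,.157,.0285),15.3)])
c=cap('side','s11')
c=cap('top','t11')
im=c['color'][150:390,80:400,::-1];cv2.imwrite('pics/t11c.png',cv2.resize(im,None,fx=2.5,fy=2.5))
"
```

```text
t 42.1 tcp [0.5663 0.1642 0.1529] rot [179.8   0.3  15.2] j [ 35.  16. -16.   0. -58.  70.] w 0.0117 F [-0.   0.4 -1.4]
[[-0.002, 0.007, 0.093], [0.004, 0.005, -0.001]]  dist 0.093 deg 0.4
[[-0.002, 0.006, 0.124], [0.004, 0.005, -0.001]]  dist 0.125 deg 0.4
```

View pics/t11c.png

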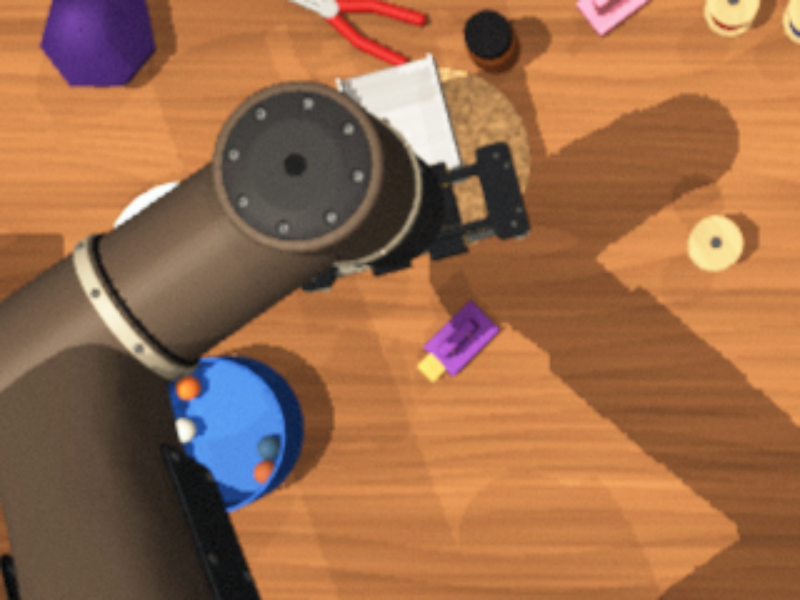

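View pics/s11.png

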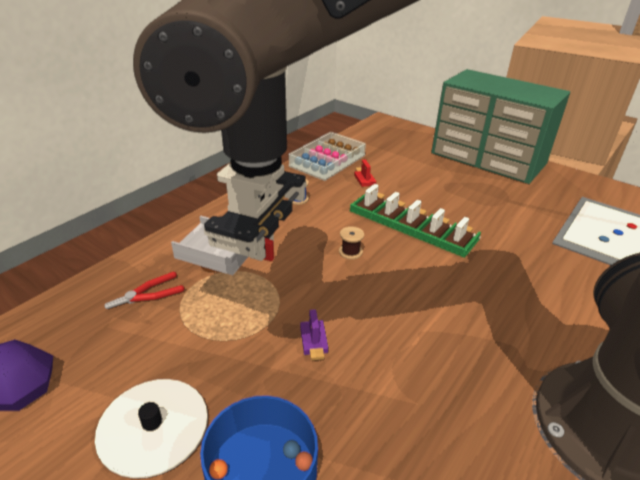

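>>> step_arm(
  increments=[
    [[-0.001,0.004,0.02],[0.003,0.004,0],1],
    [[-0.002,0.006,0.045],[0.003,0.004,0],1],
    [[-0.002,0.006,0.07],[0.003,0.004,0],1],
    [[-0.002,0.006,0.09],[0.003,0.004,0],1],
    [[-0.002,0.006,0.1],[0.003,0.004,0],1],
    [[-0.002,0.006,0.105],[0.003,0.004,0],1],
    [[-0.002,0.006,0.105],[0.003,0.004,0],1],
  ],
)

```text
time_s: 42.9
tcp_pos: [0.5657, 0.1576, 0.0499]
eef_rot: [-179.9, -0.2, 15.5]
contact_force: [0.8, -0.3, -1.9]
gripper_width: 0.0114
```

```bash
python3 -c "
from plan import *
show([((.566,.157,.0280),15.3)])
"
```

```text
t 42.9 tcp [0.5657 0.1576 0.0499] rot [-179.9   -0.2   15.5] j [ 35.  22. -23.  -0. -45.  71.] w 0.0114 F [ 0.8 -0.3 -1.9]
[[0.0, 0.001, 0.022], [-0.001, -0.003, 0.003]]  dist 0.022 deg 0.2
```

>>> step_arm(
  increments=[
    [[0,0,0.01],[0,-0.001,0],1],
    [[0,0,0.018],[0,-0.001,0],1],
    [[0,0,0.022],[0,-0.001,0],1],
    [[0,0,0.022],[0,-0.001,0],1],
    [[0,0,0.022],[0,-0.001,0],1],
  ],
)

```text
time_s: 43.4
tcp_pos: [0.5661, 0.1573, 0.028]
eef_rot: [-179.9, -0.1, 15.4]
contact_force: [0.2, 0.7, -0.9]
gripper_width: 0.0116
```

```bash
python3 -c "
from plan import *
show([((.566,.157,.0280),15.3)])
"
```

```text
t 43.4 tcp [0.5661 0.1573 0.028 ] rot [-1.799e+02 -1.000e-01  1.540e+01] j [ 35.  24. -24.  -0. -42.  71.] w 0.0116 F [ 0.2  0.7 -0.9]
[[-0.0, 0.0, 0.0], [-0.002, -0.003, 0.002]]  dist 0.0 deg 0.2
```

>>> step_arm(
  increments=[
    [[0,0,0.001],[0,0,0],1],
    [[0,0,0.001],[0,0,0],1],
    [[0,0,0.001],[0,0,0],0.75],
    [[0,0,0.001],[0,0,0],0.6],
    [[0,0,0.001],[0,0,0],0.5],
    [[0,0,0.001],[0,0,0],0.5],
    [[0,0,-0.03],[0,0,0],0.5],
    [[0,0,-0.07],[0,0,0],0.5],
    [[0,0,-0.12],[0,0,0],0.4],
    [[0,0,-0.16],[0,0,0],0.4],
  ],
  force=30,
)

```text
time_s: 44.4
tcp_pos: [0.566, 0.157, 0.1908]
eef_rot: [-179.9, -0.2, 15.4]
contact_force: [1.1, 0.6, 0.1]
gripper_width: 0.0514
```

```bash
python3 -c "
from plan import *
show([((.5442,.4332,.15),0),((.5442,.4332,.018),0)])
"
```

```text
t 44.4 tcp [0.566  0.157  0.1908] rot [-179.9   -0.2   15.4] j [ 35.  14. -14.  -0. -62.  71.] w 0.0514 F [1.1 0.6 0.1]
[[0.052, -0.272, 0.042], [-0.002, -0.004, 0.269]]  dist 0.28 deg 15.4
[[0.052, -0.272, 0.174], [-0.002, -0.004, 0.269]]  dist 0.327 deg 15.4
```

>>> step_arm(
  increments=[
    [[0.007,-0.035,0],[0,0,0.04],0.4],
    [[0.015,-0.075,0],[0,0,0.08],0.4],
    [[0.023,-0.12,0],[0,0,0.12],0.4],
    [[0.031,-0.165,0.01],[0,0,0.17],0.4],
    [[0.04,-0.21,0.02],[0,0,0.21],0.4],
    [[0.047,-0.25,0.03],[0,0,0.25],0.4],
    [[0.052,-0.272,0.042],[0,-0.002,0.269],0.4],
    [[0.052,-0.272,0.07],[-0.001,-0.003,0.269],0.4],
    [[0.052,-0.272,0.07],[-0.001,-0.003,0.269],0.4],
    [[0.052,-0.272,0.07],[-0.001,-0.003,0.269],0.4],
  ],
)

```text
time_s: 45.4
tcp_pos: [0.5435, 0.4327, 0.1184]
eef_rot: [180.0, 0.1, 0.0]
contact_force: [0.6, -0.2, 1.4]
gripper_width: 0.0523
```

```bash
python3 -c "
from plan import *
show([((.5437,.4327,.018),-0.2)])
c=cap('side','s12')
c=cap('top','t12')
im=c['color'][150:390,80:400,::-1];cv2.imwrite('pics/t12c.png',cv2.resize(im,None,fx=2.5,fy=2.5))
"
```

```text
t 45.4 tcp [0.5435 0.4327 0.1184] rot [1.8e+02 1.0e-01 0.0e+00] j [ 55.  27.  -4.  -0. -59.  36.] w 0.0523 F [ 0.6 -0.2  1.4]
[[0.0, -0.0, 0.1], [0.001, 0.002, 0.004]]  dist 0.1 deg 0.2
```

View pics/t12c.png

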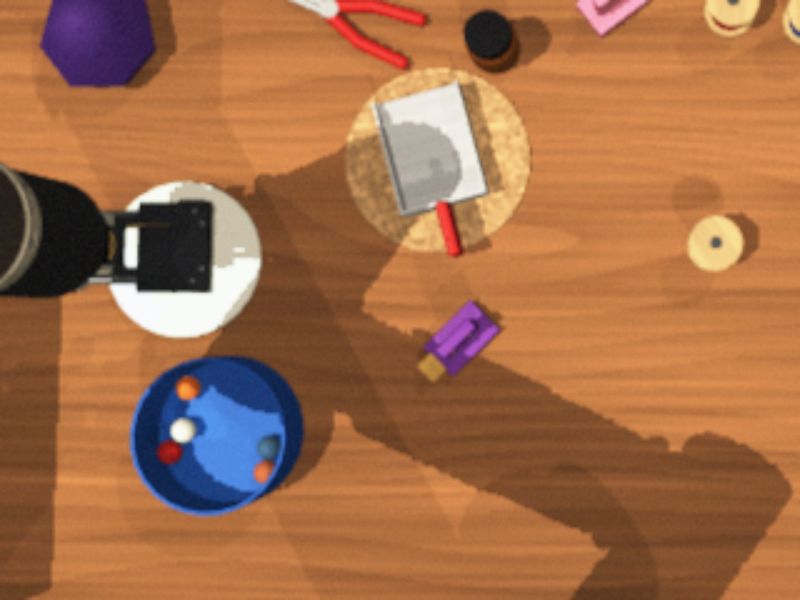

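View pics/s12.png

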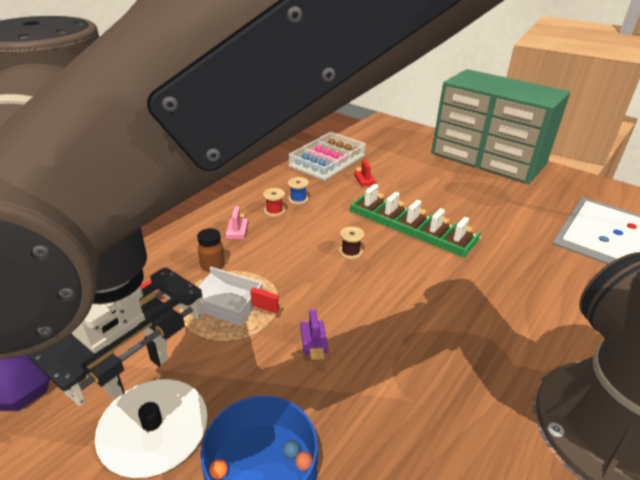

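>>> step_arm(
  increments=[
    [[0,0,0.03],[0.001,0.002,0.004],0.4],
    [[0,0,0.065],[0.001,0.002,0.004],0.4],
    [[0,0,0.092],[0.001,0.002,0.004],0.4],
    [[0,0,0.1],[0.001,0.002,0.004],0.4],
    [[0,0,0.1],[0.001,0.002,0.004],0.4],
    [[0,0,0.1],[0.001,0.002,0.004],0.6],
    [[0,0,0.1],[0.001,0.002,0.004],1],
    [[0,0,0.1],[0.001,0.002,0.004],1],
    [[0,0,0.1],[0.001,0.002,0.004],1],
    [[0,0,0.1],[0.001,0.002,0.004],1],
  ],
  force=35,
)

```text
time_s: 46.5
tcp_pos: [0.544, 0.4337, 0.02]
eef_rot: [-179.8, -0.1, -0.2]
contact_force: [-1.8, -0.8, 5.8]
gripper_width: 0.0293
```

```bash
python3 -c "
from plan import *
show([((.3715,.385,.15),-.2)])
"
```

```text
t 46.5 tcp [0.544  0.4337 0.02  ] rot [-1.798e+02 -1.000e-01 -2.000e-01] j [ 55.  32.  -9.   0. -48.  35.] w 0.0293 F [-1.8 -0.8  5.8]
[[-0.172, 0.049, -0.131], [-0.003, -0.002, 0.0]]  dist 0.221 deg 0.2
```

>>> step_arm(
  increments=[
    [[0,0,-0.02],[0,0,0],1],
    [[0,0,-0.05],[0,0,0],1],
    [[0,0,-0.09],[0,0,0],1],
    [[0,0,-0.125],[-0.002,0,0],1],
    [[-0.02,0.006,-0.131],[-0.003,-0.002,0],1],
    [[-0.055,0.016,-0.131],[-0.003,-0.002,0],1],
    [[-0.09,0.026,-0.131],[-0.003,-0.002,0],1],
    [[-0.125,0.036,-0.131],[-0.003,-0.002,0],1],
    [[-0.158,0.045,-0.131],[-0.003,-0.002,0],1],
    [[-0.172,0.049,-0.131],[-0.003,-0.002,0],1],
  ],
)

```text
time_s: 47.5
tcp_pos: [0.3687, 0.3835, 0.1495]
eef_rot: [179.9, 0.1, -0.2]
contact_force: [0.1, 1.0, -0.7]
gripper_width: 0.0289
```

>>> step_arm(
  increments=[
    [[0,0,0.02],[0,0,0],1],
    [[0,0,0.035],[0,0,0],1],
    [[0,0,0.035],[0,0,0],1],
    [[0,0,0.035],[0,0,0],1],
  ],
)

```text
time_s: 47.9
tcp_pos: [0.3714, 0.3848, 0.1146]
eef_rot: [179.9, 0.0, -0.2]
contact_force: [0.4, 0.3, -1.7]
gripper_width: 0.0293
```

```bash
python3 -c "
from plan import *
show([((.3715,.385,.095),-.2),((.3715,.385,.085),-.2)])
c=cap('side','s13');im=c['color'][300:480,100:420,::-1];cv2.imwrite('pics/s13c.png',cv2.resize(im,None,fx=2.5,fy=2.5))
"
```

```text
t 47.9 tcp [0.3714 0.3848 0.1146] rot [179.9   0.   -0.2] j [ 67.  13. -26.  -0. -51.  23.] w 0.0293 F [ 0.4  0.3 -1.7]
[[0.0, -0.0, 0.02], [0.002, 0.001, -0.0]]  dist 0.02 deg 0.1
[[0.0, -0.0, 0.03], [0.002, 0.001, -0.0]]  dist 0.03 deg 0.1
```

View pics/s13c.png

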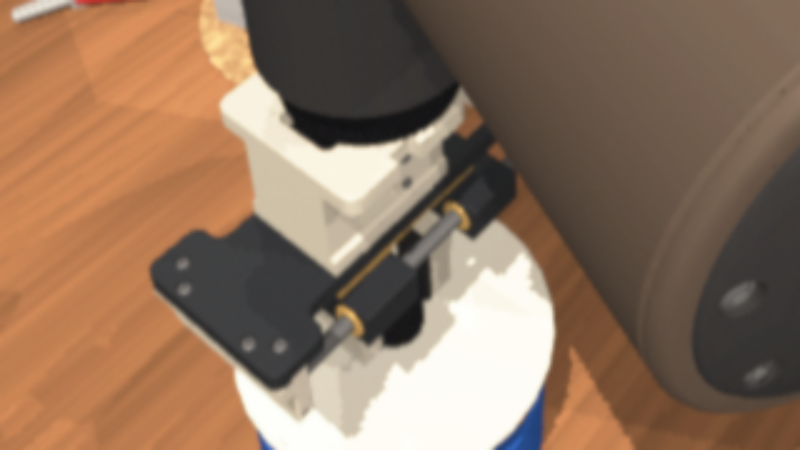

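Lid is held above the bin. Lower onto it and check the force.

>>> step_arm(
  increments=[
    [[0,0,0.01],[0.001,0,0],1],
    [[0,0,0.018],[0.001,0,0],1],
    [[0,0,0.024],[0.001,0,0],1],
    [[0,0,0.028],[0.001,0,0],1],
    [[0,0,0.03],[0.001,0,0],1],
    [[0,0,0.03],[0.001,0,0],1],
    [[0,0,0.03],[0.001,0,0],1],
  ],
)

```text
time_s: 48.65
tcp_pos: [0.3713, 0.3849, 0.0845]
eef_rot: [-180.0, 0.0, -0.2]
contact_force: [0.2, 0.4, -2.2]
gripper_width: 0.0293
```

>>> step_arm(
  increments=[
    [[0,0,0.001],[0,0,0],1],
    [[0,0,0.002],[0,0,0],1],
    [[0,0,0.002],[0,0,0],1],
  ],
)

```text
time_s: 48.95
tcp_pos: [0.3713, 0.3849, 0.0839]
eef_rot: [-180.0, 0.0, -0.2]
contact_force: [-4.9, -3.3, 12.7]
gripper_width: 0.0294
```

>>> step_arm(
  increments=[
    [[0,0,0.001],[0,0,0],1],
    [[0,0,0.001],[0,0,0],0.6],
    [[0,0,0.001],[0,0,0],0.4],
    [[0,0,0.001],[0,0,0],0.4],
    [[0,0,0.001],[0,0,0],0.4],
    [[0,0,-0.03],[0,0,0],0.4],
    [[0,0,-0.07],[0,0,0],0.4],
    [[0,0,-0.11],[0,0,0],0.4],
    [[0.03,0.04,-0.13],[0,0,0],0.4],
    [[0.06,0.08,-0.13],[0,0,0],0.4],
  ],
)

```text
time_s: 49.95
tcp_pos: [0.4301, 0.3087, 0.2156]
eef_rot: [-179.7, -0.2, -0.0]
contact_force: [1.3, 0.6, -0.7]
gripper_width: 0.0527
```

>>> step_arm(
  increments=[
    [[0.02,0.045,0],[0,0,0],0.4],
    [[0.03,0.09,0],[0,0,0],0.4],
    [[0.03,0.13,0],[0,0,0],0.4],
    [[0.03,0.18,0],[0,0,0],0.4],
    [[0.03,0.23,0],[0,0,0],0.4],
    [[0.03,0.26,0],[0,0,0],0.4],
    [[0.03,0.29,0],[0,0,0],0.4],
    [[0.03,0.3,0],[0,0,0],0.4],
    [[0.03,0.3,0],[0,0,0],0.4],
  ],
)

```text
time_s: 50.85
tcp_pos: [0.4575, 0.0061, 0.2121]
eef_rot: [180.0, 0.1, -0.4]
contact_force: [0.5, -0.2, -0.6]
gripper_width: 0.052
```

```bash
python3 look.py t14; python3 -c "
from meas import *
c=pickle.load(open('t14.pkl','rb'))
hsv=cv2.cvtColor(c['color'],cv2.COLOR_RGB2HSV).astype(int); H,S,V=hsv[...,0],hsv[...,1],hsv[...,2]
for b in blobs((S<60)&(V>150),2000):
    if b[0][0]<250:
        cs,_=cv2.findContours(b[2].astype(np.uint8),0,2); k=max(cs,key=cv2.contourArea); (u,v),rr=cv2.minEnclosingCircle(k); print('lid',u,v,rr,onz(c,(u,v),.076))
cap('side','s14')
"
```

```text
fin px [465.  152.7] 160 xy [ 0.792 -0.346] rect 12 69 pca 90.0 tabdir 172.6 dist 0.1686 72
fin px [438.8 220.6] 118 xy [ 0.6237 -0.2799] rect 15 49 pca -87.7 tabdir -88.6 dist 0.0445 72
fin px [440.2 245. ] 93 xy [ 0.564  -0.2825] rect 10 44 pca -89.7 tabdir -88.9 dist 0.0418 68
fin px [439.6 269. ] 99 xy [ 0.5056 -0.2804] rect 10 46 pca -89.3 tabdir -89.3 dist 0.0447 74
fin px [440.6 293.9] 106 xy [ 0.4457 -0.282 ] rect 12 48 pca -88.6 tabdir -89.5 dist 0.0441 78
fin px [441.3 318. ] 102 xy [ 0.388 -0.283] rect 10 48 pca -90.4 tabdir -89.0 dist 0.0447 78
```

View pics/s14.png

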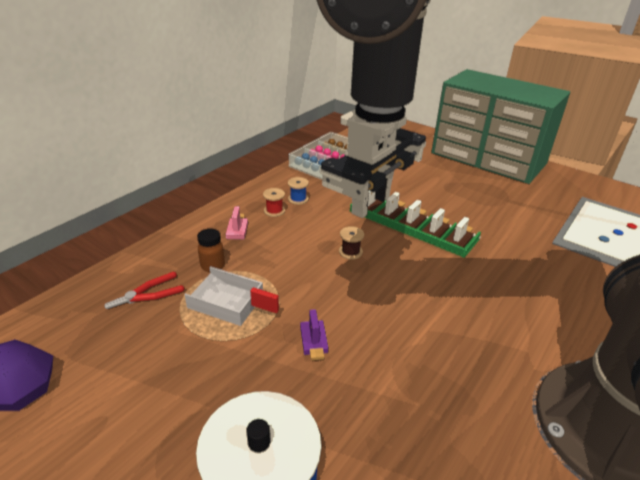

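View pics/t14.png

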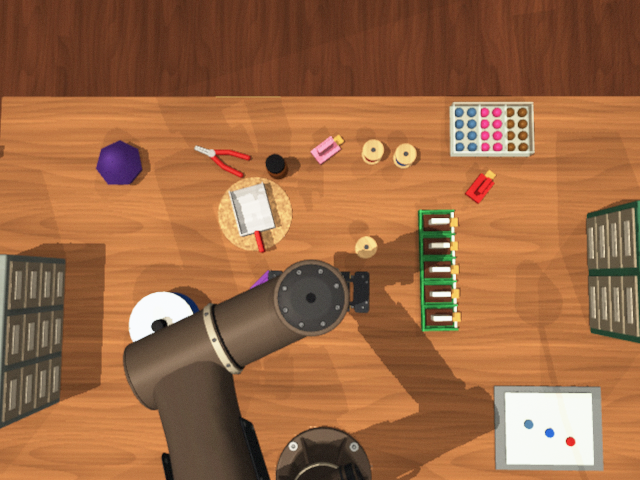

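```bash
python3 -c "
from meas import *
for t in('side0','s14'):
    c=pickle.load(open(t+'.pkl','rb')); V=c['color'].max(2).astype(int)
    R=np.zeros(V.shape,bool);R[412:458,243:275]=1
    for b in blobs(R&(V<60),50): print(t,b[0],b[1],onz(c,b[0],.0925))
    hsv=cv2.cvtColor(c['color'],cv2.COLOR_RGB2HSV).astype(int)
    m=(hsv[...,1]<60)&(hsv[...,2]>150);m[:380]=0;m[:,400:]=0
    b=max(blobs(m,500),key=lambda b:b[1]);ys,xs=np.where(b[2]);print(xs.min(),xs.max(),ys.min(),b[1])
c=pickle.load(open('s14.pkl','rb'))
im=c['color'][180:270,330:500,::-1]; cv2.imwrite('pics/s14c.png',cv2.resize(im,None,fx=4.5,fy=4.5,interpolation=cv2.INTER_CUBIC))
"
```

```text
side0 [258.44237288 434.29322034] 590 [0.37165557 0.38412528 0.0925    ]
197 320 391 8606
s14 [258.1959799  435.20603015] 597 [0.37103554 0.38522986 0.0925    ]
196 320 392 8534
```

View pics/s14c.png

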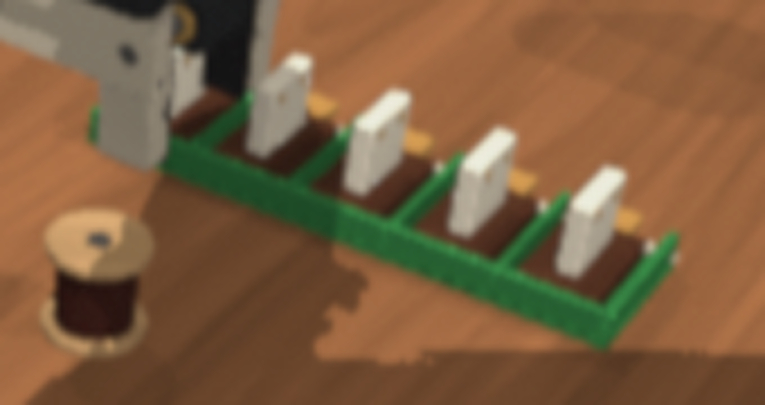

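The lid is back within about 1 mm of its starting position and level. The four stands visible in this crop are flat with their tabs out. The fifth, behind the gripper, was seen flat in the earlier view at 45 s. Handing in.

```bash
python3 -c "
from plant import r
print(r.close_job()); print(r.get_state()['time_s'])"
```

```text
the job is handed in; nothing more can be done
None
the job is handed in; nothing more can be done
```

I carried out the whole task and handed the job in at about 51 s of robot time. No verdict is reported, so these results come from my own camera checks.

**What I did:**
- Laid all five stands in the green tray, one to a bay, with every tab over the white front edge.
- Took the lid off and tipped the five beads into the bin, with the pan dipped to about 47°.
- Set the empty pan back near the middle of its mat and put the lid back on.

**Last checks:**
- **Stands:** each fin is within about 2 mm of its bay centre and turned to within about 1.5° of square. In the last side view four were seen flat. The fifth was partly hidden by the gripper, but it looked flat in the view about 6 s earlier, and its position in the last top view matched.
- **Beads:** all five were seen in the bin before the lid went on.
- **Lid:** it met the rim at the expected height and sits about 1 mm from where it started. The top camera's lid fit found nothing because the arm hid part of the lid, so this rests on the side view alone.
- **Pan:** it looks empty and level, close to the mat's centre. I judged this by eye and did not re-measure it.
- **Spool and jar:** both look upright and where they started.

No check disagreed with another.

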